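# Rack the hexagonal honey jars and clamp the hold-down bar

## Task

Free the hold-down bar of the empty wooden rack: turn its clamp lever fully back to open (pointing away from the row), then lift the bar and swing it well clear to the far side. Stand every hexagonal honey jar upright in the rack's slot, turned so that two of its flats lie along the rails and it sits right down on the slot's floor. With all of them in, swing the bar straight back over the row, lower it until it rests on the lids and then turn the clamp lever fully round to locked (pointing to the robot's side); leave the round jars, loaves and everything else where they are.

Things in the scene. Friction and masses are not known exactly. Their poses are not given: they have to be found in the camera images.
- jar1: hexagonal honey jar, amber glass with a round brass-coloured lid, 50 mm across flats (57.7 mm across corners), glass 52 mm high, lid 46 mm in diameter and 14 mm high on top of it, 66 mm in all, about 0.26 kg. Origin at the centre of its underside, z up; its x axis is square to one pair of flats, the other flats lie every 60 degrees. It may be absent.
- jar2: hexagonal honey jar, amber glass with a round brass-coloured lid, 50 mm across flats (57.7 mm across corners), glass 52 mm high, lid 46 mm in diameter and 14 mm high on top of it, 66 mm in all, about 0.26 kg. Origin at the centre of its underside, z up; its x axis is square to one pair of flats, the other flats lie every 60 degrees. It may be absent.
- jar3: hexagonal honey jar, amber glass with a round brass-coloured lid, 50 mm across flats (57.7 mm across corners), glass 52 mm high, lid 46 mm in diameter and 14 mm high on top of it, 66 mm in all, about 0.26 kg. Origin at the centre of its underside, z up; its x axis is square to one pair of flats, the other flats lie every 60 degrees. It may be absent.
- jar4: hexagonal honey jar, amber glass with a round brass-coloured lid, 50 mm across flats (57.7 mm across corners), glass 52 mm high, lid 46 mm in diameter and 14 mm high on top of it, 66 mm in all, about 0.26 kg. Origin at the centre of its underside, z up; its x axis is square to one pair of flats, the other flats lie every 60 degrees. It may be absent.
- rack: fixed wooden rack, base 110 x 350 x 12 mm; origin on the table under the slot, z up, x across the slot (roughly away from the robot), y along it. Slot at x = 0 between rails 54 mm apart inside, each 11 mm thick; its floor is 12 mm, the rails' tops 30 mm above the table. Free between end blocks from y = -116 to 134 mm: room for four jars 64 mm apart.
- pivot (a point): foot, at table height, of the axis of the upright steel column at the rack's end (rack x = 0, y = -165 mm). Column 20 mm thick with a 32 mm wide cap reaching 163 mm above the table. The hold-down bar and the clamp lever both turn about this vertical axis.
- bar_swing (a joint): angle of the hold-down bar about the column, rad: 0 (a firm end stop) = straight over the slot, pointing along the rack's +y; grows clockwise seen from above, to 1.5 = parked, pointing to the rack's +x. Starts at 0 to 0.3. Light friction (0.12 N m); it stays where it is left.
- bar_drop (a joint): how far the hold-down bar has been lowered down the column, m: 0 = fully up, underside 128 mm above the table; 0.050 = underside 78 mm above the table, on the lids of jars seated in the rack; end stop at 0.060. Starts at 0.02 to 0.055. Counterweighted with 3 N friction: it stays at the height where it is left; push it down or lift it by its handle.
- bar_handle (a point): top centre of the black upright round handle peg on the hold-down bar, 16 mm in diameter, standing 44 mm up from the bar's top, 80 mm from the column's axis. The aluminium bar is 22 mm wide, 16 mm thick and reaches 296 mm from the column's axis.
- clamp (a joint): angle of the clamp lever about the column, rad: 0 = open, pointing to the rack's -y; grows clockwise seen from above, to the end stop 1.5 = locked, pointing to the rack's -x (towards the robot). Starts at 1.35 to 1.5; light friction (0.12 N m), stays where it is left.
- clamp_knob (a point): top centre of the black upright round peg at the end of the clamp lever, 16 mm in diameter, its top 106 mm above the table, standing 66 mm up from the lever arm, 105 mm from the column's axis.
- round_jar1: round honey jar, 54 mm in diameter, 68 mm high, to be left alone. Origin under its centre.
- round_jar2: another round honey jar of the same size, to be left alone.
- loaf1: round glazed Easter loaf, about 119 mm wide and 112 mm high, to be left alone. Origin under its centre.
- loaf2: a second loaf, about 130 mm wide and 112 mm high, to be left alone.
- paper_roll: standing roll of paper towel, 110 mm in diameter, 100 mm high, to be left alone.
- bowl: brown bowl, 140 mm wide, 50 mm high, to be left alone.
- brush: glazing brush lying on the table, to be left alone.

How it is judged:
By the outcome, as a careful person would: the job done as asked, in the order asked, and still so for the second after the job is handed in, with the robot touching nothing.
Of jar1, jar2, jar3, jar4 only 2 to 4 are there at a start; the rules pass over those that are not, and their reading is None.
At some moment in a run one of jar1, jar2, jar3, jar4 may be knocked a few centimetres aside while the robot is not near it.
It also fails if it takes over 210 s, if anything falls off the work surface, if the arm or the gripper's body presses on something with over 40 N, if the wrist force passes 120 N, or if a joint passes its speed limit or range.

## Robot

A 7-joint arm with a two-finger parallel gripper is mounted at the origin on the work surface. World frame = base frame: x ahead of the robot, y to its left, z up, the work surface at z = 0. Lengths are in mm, angles in rad, forces in N, time in s.
With the tool pointing down it reaches from about 425 to 825 mm from the base axis. Payload 3.6 kg.
Tool frame: the origin (TCP) lies at the very end of the fingers, on their centre line; the grasp point (between the pads) lies 19 mm behind it; z points along the fingers, y is the direction in which the jaws open and shut (so a half turn about z gives the same grasp; the last joint's range is limited). The gripper opens to 85 mm and grips with 20 to 120 N. Pads are 22 mm wide; open, the fingers measure 114 mm over their backs; the gripper's body (76 mm by 85 mm) begins 54 mm behind the grasp point. The pads swing forward as they close: fully open they stand 13 mm farther back than shut.
Start: joints at [-1.31, 0.615, -0.013, 1.423, 0.008, 1.103, -0.04], TCP at [183.842, 623.43, 231.297] pointing down, gripper open.
Joint ranges: [-3.12, 3.12], [-0.3, 2.06], [-1.34, 1.32], [0.26, 2.42], [-1.36, 4.5], [0.01, 1.98], [-2.84, 2.84]. Speed limits (rad/s): [2.79, 2.79, 3.14, 3.14, 3.14, 3.14, 3.14].

## Interface

Orientations are given as a unit quaternion [w, x, y, z].
In Python, from cell import robot gives the robot as it stands. The module is installed in compiled form; this text tells all that it offers.
- The arm moves only by the tool carry_out, never from a script. Its argument "commands" is a list that holds one entry, the list of rows, each a list of 7 numbers: the shift along the tool's x, y, z in mm, then the turn, a rotation vector about the tool's x, y, z in degrees, then the finger opening in mm, from 0 to 85.4. A call has 1 to 8 rows; each row shifts and turns the commanded pose from where the row before left it, along the tool's axes as they then stand; what a row does not reach is not made up. A row lasts 1/12 s, in which the tool goes at most 41.7 mm and 7.16 degrees, less where a joint would pass 70% of its speed; a pose out of reach is approached as far as the arm can. A call is refused whole if a number of a shift passes 41.7 or a number of a turn 7.16, either way. A call with a gripper value outside its range is refused whole. The fingers move at their own pace and stop on an object; "force" is the grip in N (left out, the last holds). Time passes only in rows, so rows that do not move let the fingers close. It gives the time, the measured TCP pose, the force and the opening at its end, in the units of the state.
- robot.sense(): the state, without advancing time (a new reading comes with each control period).
- robot.get_image(name): name is "side" or "top" or "wrist"; returns a dict with "frame" (384x512x3 uint8, red, green, blue), "mtx" (3x3 intrinsics, pixels), "extrinsics" (4x4, takes a point from world to camera coordinates). Camera axes: x right, y down, z forward; pixel columns grow to the right and rows downward; lengths in mm; the calibration is good to about 2 mm. A picture is of the moment at which its call begins. There is no depth.
- robot.close_job(): hands the job in, once; it reports no verdict.
The state is a dict: "time": time; "joint_positions": joint angles; "joint_velocities": joint speeds; "tau": joint torques, N m; "tcp_pos": TCP position; "orientation": TCP orientation; "force": force on the tool from outside, world axes, zero at the start; "wrist_torque": the same for the moment, N m; "width": finger opening in mm.
Only numpy, scipy, OpenCV 4.12 (cv2) and the standard library are available. Lean on these libraries where they do the work, as an engineer would, in place of code of your own. Each camera call takes 0.05 s, during which the arm holds its last target.

## Working session

There is one attempt and no reset: what is moved stays moved. The work goes in short steps, Python scripts to look and compute and a tool call to move; the robot and the scene stay as the last step left them, time stands still between calls to the robot, and variables do not carry over. Pictures are saved under pics/ and viewed, and the job is handed in when it is done.

Besides the shell and the picture viewer there is one more tool, called after "Call:" as name(argument=value, ...) on one line, values as JSON. carry_out: Moves the arm, as the interface text tells. Its arguments: {"type":"object","properties":{"commands":{"type":"array","items":{"type":"array","items":{"type":"array","items":{"type":"number"}}}},"force":{"type":"number"}},"required":["commands"]}

```bash
mkdir -p pics; ls; cat > h.py <<'E'
from cell import robot
import numpy as np, cv2
def shot(n,fn):
    d=robot.get_image(n); cv2.imwrite('pics/'+fn+'.png',d['frame'][:,:,::-1]); np.savez('pics/'+fn+'.npz',f=d['frame'],K=d['mtx'],E=d['extrinsics']); return d
def load(fn):
    z=np.load('pics/'+fn+'.npz'); return dict(frame=z['f'],mtx=z['K'],extrinsics=z['E'])
def ray(d,u,v):
    E=np.array(d['extrinsics']);K=np.array(d['mtx']);R=E[:3,:3];t=E[:3,3]
    return -R.T@t, R.T@np.linalg.solve(K,[u,v,1.])
def onz(d,u,v,z):
    c,r=ray(d,u,v); return c+r*(z-c[2])/r[2]
def proj(d,p):
    E=np.array(d['extrinsics']);K=np.array(d['mtx']); q=K@(E[:3,:3]@np.array(p,float)+E[:3,3]); return q[:2]/q[2]
def tri(d1,p1,d2,p2):
    c1,r1=ray(d1,*p1);c2,r2=ray(d2,*p2)
    s=np.linalg.lstsq(np.stack([r1,-r2],1),c2-c1,rcond=None)[0]
    a=c1+s[0]*r1;b=c2+s[1]*r2; return (a+b)/2,np.linalg.norm(a-b)
E
python3 - <<'E'
from h import *
np.set_printoptions(precision=3,suppress=True)
s=robot.sense(); print(s)
for n in ['side','top','wrist']:
    d=shot(n,n+'0'); print(n,d['mtx'],d['extrinsics'],ray(d,256,192))
E
```

```text
pics
{'time': 0.0, 'joint_positions': array([-1.311,  0.616, -0.013,  1.425,  0.008,  1.103, -0.04 ]), 'joint_velocities': array([-0.001, -0.   , -0.   , -0.   ,  0.001, -0.001,  0.   ]), 'tau': array([  0.   , -46.922,   0.259, -17.103,   0.01 ,   0.01 ,   0.   ]), 'tcp_pos': array([183.641, 622.704, 230.112]), 'orientation': array([-0.   ,  0.143,  0.99 , -0.001]), 'force': array([ 0.122,  0.517, -0.141]), 'wrist_torque': array([-0.05 , -0.005, -0.041]), 'width': 85.02478777965153}
side [[414.856   0.    250.495]
 [  0.    414.856 194.669]
 [  0.      0.      1.   ]] [[  -1.      -0.015   -0.002  524.474]
 [  -0.007    0.55    -0.835  140.498]
 [   0.013   -0.835   -0.55  1281.544]
 [   0.       0.       0.       1.   ]] (array([ 508.385, 1001.01 ,  822.611]), array([ 0.   , -0.839, -0.544]))
top [[347.423   0.    254.977]
 [  0.    347.423 187.088]
 [  0.      0.      1.   ]] [[   0.006   -1.       0.     -19.822]
 [  -0.993   -0.006   -0.118  526.916]
 [   0.118    0.      -0.993 1092.05 ]
 [   0.       0.       0.       1.   ]] (array([ 395.007,  -17.263, 1146.42 ]), array([ 0.104, -0.003, -0.995]))
wrist [[306.511   0.    252.566]
 [  0.    306.511 186.892]
 [  0.      0.      1.   ]] [[   0.283    0.959   -0.003 -649.023]
 [   0.916   -0.269    0.297  -38.566]
 [   0.284   -0.087   -0.955  379.605]
 [   0.       0.       0.       1.   ]] (array([111.024, 645.136, 371.876]), array([ 0.302, -0.081, -0.95 ]))
```

View pics/side0.png

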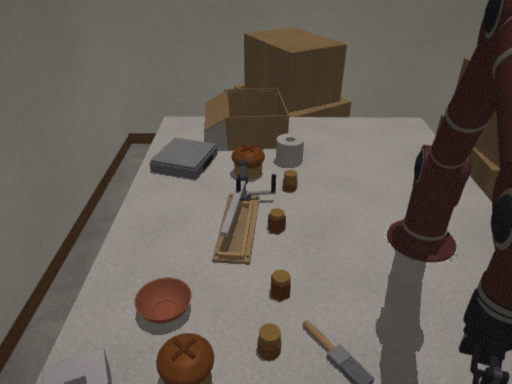

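View pics/top0.png

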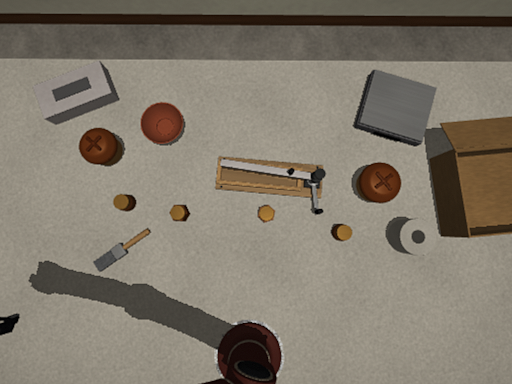

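View pics/wrist0.png

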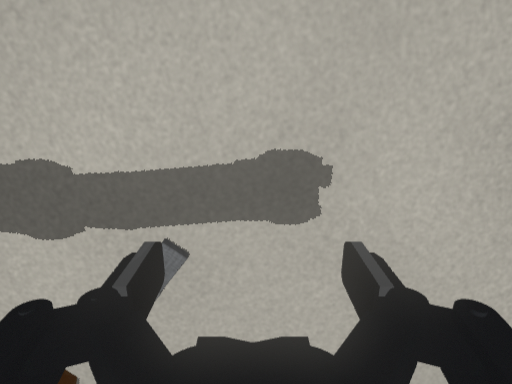

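The top view shows four small jars at (123,202), (179,213), (266,213) and (343,232). The rack spans x from 217 to 322, with the column at (315,175), the clamp knob at (318,211) and the bar handle at about (291,171). I'll zoom in next.

```bash
python3 - <<'E'
from h import *
d=load('top0'); f=d['frame'][:,:,::-1]
a=cv2.resize(f[140:250,205:345],None,fx=5.5,fy=5.4,interpolation=cv2.INTER_CUBIC)
cv2.imwrite('pics/z1.png',a)
t=[cv2.resize(f[v-18:v+18,u-18:u+18],(300,300),interpolation=cv2.INTER_CUBIC) for u,v in [(123,202),(179,213),(266,213),(343,232)]]
cv2.imwrite('pics/z2.png',np.vstack([np.hstack(t[:2]),np.hstack(t[2:])]))
d=load('side0'); f=d['frame'][:,:,::-1]
cv2.imwrite('pics/z3.png',cv2.resize(f[150:270,205:345],None,fx=5,fy=5,interpolation=cv2.INTER_CUBIC))
t=[cv2.resize(f[v-20:v+20,u-20:u+20],(300,300),interpolation=cv2.INTER_CUBIC) for u,v in [(269,341),(281,285),(277,220),(290,181)]]
cv2.imwrite('pics/z4.png',np.vstack([np.hstack(t[:2]),np.hstack(t[2:])]))
E
```

```text
(no output)
```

View pics/z1.png

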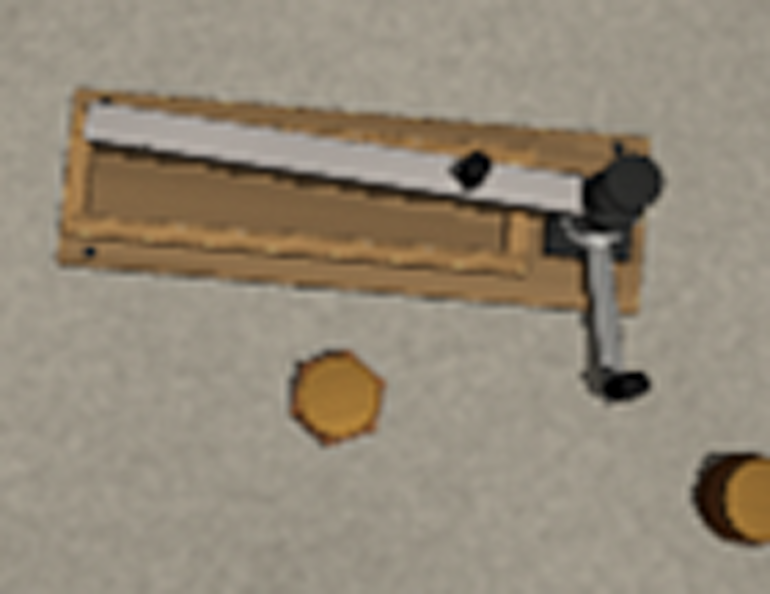

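View pics/z2.png

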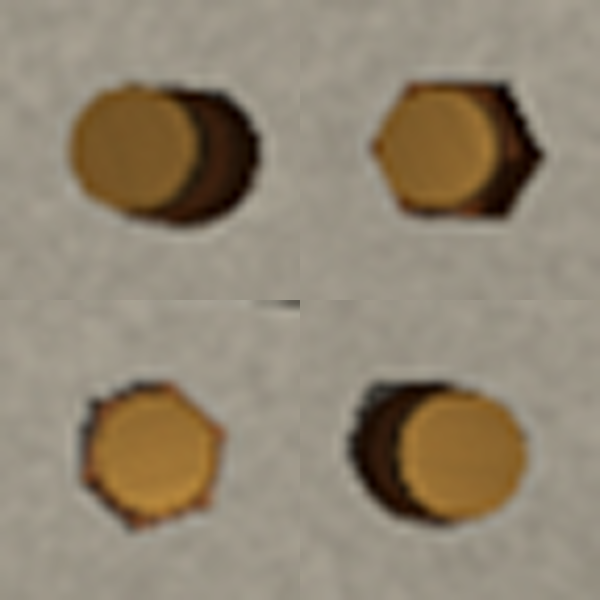

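View pics/z3.png

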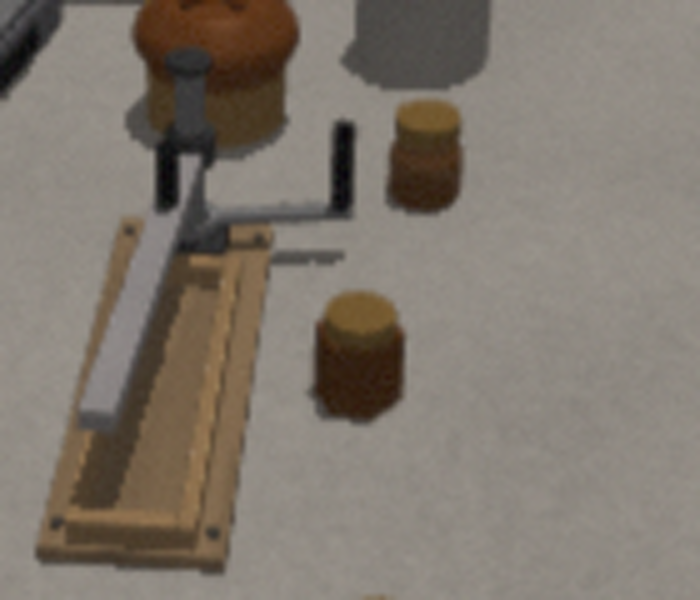

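View pics/z4.png

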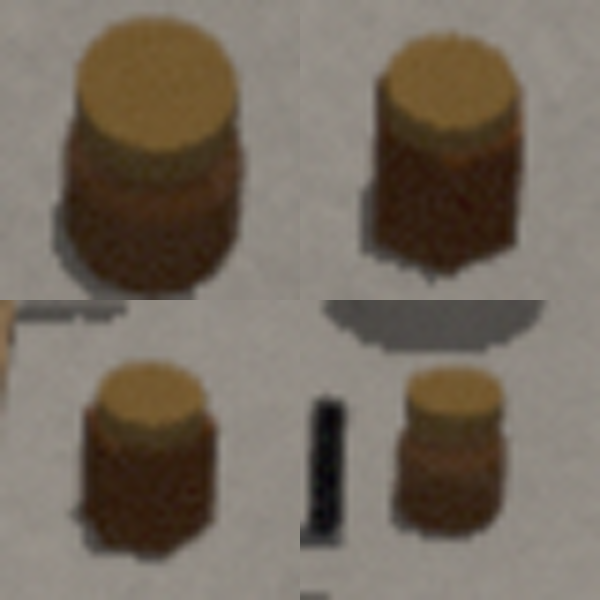

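```bash
python3 - <<'E'
from h import *
np.set_printoptions(precision=1,suppress=True)
d=load('top0');s=load('side0')
P=lambda x,y:(205+(x+.5)/5.5-.5,140+(y+.5)/5.4-.5)
c=[onz(d,*P(*p),12) for p in [(75,90),(650,137),(637,312),(58,265)]]
for q in c: print(q)
c=np.array(c)
print('len',np.linalg.norm(c[0]-c[1]),np.linalg.norm(c[3]-c[2]),'w',np.linalg.norm(c[0]-c[3]),np.linalg.norm(c[1]-c[2]))
y=(c[0]-c[1])+(c[3]-c[2]); y/=np.linalg.norm(y); print('yaw of x axis',np.degrees(np.arctan2(-y[0],y[1])), 'center',c.mean(0))
S=lambda x,y:(205+(x+.5)/5-.5,150+(y+.5)/5-.5)
print('cap', onz(d,*P(632,183),163), 'knob',tri(d,P(635,384),s,S(345,124)),'barhandle',tri(d,P(478,160),s,S(168,143)), onz(d,*P(632,384),106))
# side corners
for p in [(37,558),(225,570),(272,232),(122,220)]: print('side',onz(s,*S(*p),12))
# bar tip top corners in top
print(tri(d,P(88,105),s,S(78,412)),tri(d,P(85,135),s,S(110,415)))
# jars: lids
def lid(d,u,v,r=18):
    h=cv2.cvtColor(d['frame'],cv2.COLOR_RGB2HSV); return h
for n,a,b in [('L',(179,213),(281,285)),('R',(266,213),(277,220))]:
    for dd,(u,v) in ((d,a),(s,b)):
        print(dd['frame'][v-16:v+16:3,u].tolist())
E
```

```text
[631.7 106.   12. ]
[ 604.4 -240.9   12. ]
[ 496.6 -231.3   12. ]
[523.3 114.1  12. ]
len 347.97017332123465 346.5148033760602 w 108.73611583551904 108.22650150785867
yaw of x axis -4.459963952988003 center [564. -63.  12.]
cap [ 551.7 -201.4  163. ] knob (array([ 448.6, -211.6,  107.5]), np.float64(1.115176554282604)) barhandle (array([ 565.8, -123.1,  145.3]), np.float64(1.6833127811488737)) [ 448.1 -210.2  106. ]
side [632.9 116.3  12. ]
side [525.2 124.9  12. ]
side [ 497.7 -222.9   12. ]
side [ 604.7 -237.1   12. ]
(array([606.7,  89.3,  96.7]), np.float64(2.493910279705864)) (array([589.1,  90.8,  96. ]), np.float64(1.686884677485882))
[[159, 152, 139], [154, 148, 135], [162, 157, 144], [132, 94, 40], [130, 94, 42], [136, 99, 45], [139, 100, 45], [140, 103, 46], [136, 125, 110], [152, 146, 133], [152, 146, 132]]
[[127, 111, 90], [117, 91, 52], [114, 89, 48], [114, 87, 47], [108, 82, 42], [64, 50, 29], [60, 34, 13], [48, 27, 12], [51, 31, 18], [47, 26, 11], [49, 31, 18]]
[[155, 150, 136], [156, 149, 136], [163, 157, 145], [115, 80, 35], [146, 105, 49], [155, 112, 52], [161, 118, 55], [172, 127, 59], [110, 78, 54], [158, 151, 138], [151, 145, 133]]
[[148, 142, 135], [141, 135, 125], [116, 89, 48], [113, 86, 48], [105, 83, 46], [67, 51, 32], [52, 31, 19], [49, 27, 12], [50, 30, 15], [51, 34, 20], [85, 79, 75]]
```

Two jars are hexagonal, at (179,213) and (266,213) in the top view; the outer two are round. The rack yaw is about -4.5°. The base measures 348 x 108 mm, and the knob and bar-handle radii come out at 104 and 80 mm, which all fit the given sizes. I'll turn the jaws along rack x first.

Call:
carry_out(commands=[[[0,0,0,0,0,7.1,80],[0,0,0,0,0,7.1,80],[0,0,0,0,0,7.1,80],[0,0,0,0,0,7.1,80],[0,0,0,0,0,7.1,80],[0,0,0,0,0,7.1,80],[0,0,0,0,0,7.1,80],[0,0,0,0,0,7.1,80]]], force=40)

```text
time: 0.82
tcp_pos: [183.6, 623.2, 230.8]
orientation: [0.0, 0.599, 0.801, -0.001]
force: [-0.2, 0.5, 0.1]
width: 80.0
```

Call:
carry_out(commands=[[[0,0,0,0,0,7.1,80],[0,0,0,0,0,7.1,80],[0,0,0,0,0,7.1,80],[0,0,0,0,0,0,80]]])

```text
time: 1.15
tcp_pos: [183.4, 623.3, 230.7]
orientation: [0.0, 0.735, 0.678, -0.0]
force: [-0.4, 0.5, -0.8]
width: 80.1
```

```bash
cat >> h.py <<'E'
from scipy.spatial.transform import Rotation as Ro
PIV=np.array([551.7,-201.4]); YAW=np.radians(-4.46)
def ax(): return np.array([np.cos(YAW),np.sin(YAW)]),np.array([-np.sin(YAW),np.cos(YAW)])
def org(): return PIV+165*ax()[1]
def w2r(p): x,y=ax(); q=np.array(p[:2])-org(); return np.array([q@x,q@y])
def r2w(rx,ry): x,y=ax(); return org()+rx*x+ry*y
def st():
    s=robot.sense(); w,x,y,z=s['orientation']; R=Ro.from_quat([x,y,z,w]).as_matrix()
    return s,R
def to(target):
    "target world TCP xyz -> tool shift"
    s,R=st(); return R.T@(np.array(target,float)-s['tcp_pos'])
def yawy():
    s,R=st(); return np.degrees(np.arctan2(R[1,1],R[0,1]))
def info():
    s,R=st(); np.set_printoptions(precision=1,suppress=True)
    print('t',round(s['time'],1),'tcp',s['tcp_pos'],'rack',w2r(s['tcp_pos']),'yawY',round(yawy(),2),'tilt',R[:2,2].round(4),'F',s['force'],'w',round(s['width'],1))
E
python3 - <<'E'
from h import *
info()
d=load('top0');s=load('side0')
for n,(a,b) in {'L':((179,213),(281,285)),'R':((266,213),(277,220))}.items():
  pts=[]
  for dd,(u,v) in ((d,a),(s,b)):
    f=dd['frame'].astype(int); sub=f[v-22:v+22,u-22:u+22]
    m=((sub[:,:,0]>88)&(sub[:,:,0]-sub[:,:,2]>50)).astype(np.uint8)
    nn,l,stt,c=cv2.connectedComponentsWithStats(m); k=1+np.argmax(stt[1:,4])
    cnt=max(cv2.findContours((l==k).astype(np.uint8),0,1)[0],key=len)
    e=cv2.fitEllipse(cnt); p=(u-22+e[0][0],v-22+e[0][1]); pts.append(p); print(n,p,e[1],stt[k,4],onz(dd,*p,66))
  print(tri(d,pts[0],s,pts[1]))
for p,z in [((380,182),60),((343,231),66),((123,202),66),((412,236),100)]: print(onz(d,*p,z))
print(to([500,200,230]),r2w(0,0))
E
```

```text
t 1.1 tcp [183.4 623.3 230.7] rack [-431.3  628.5] yawY -4.62 tilt [-0. -0.] F [-0.4  0.5 -0.8] w 80.1
L (177.00242233276367, 212.4189682006836) (13.793450355529785, 14.778523445129395) 177 [442.3 224.8  66. ]
L (280.5991439819336, 275.539098739624) (11.214306831359863, 16.192752838134766) 162 [444.  226.6  66. ]
(array([443.1, 225.1,  64.4]), np.float64(1.54552901292998))
R (266.1104736328125, 213.13920783996582) (15.10307788848877, 15.379974365234375) 200 [441.7 -51.8  66. ]
R (276.64062881469727, 212.3425703048706) (7.000176906585693, 13.2310209274292) 87 [443.7 -49.8  66. ]
(array([442.6, -51.9,  64.3]), np.float64(1.7995991201871198))
[ 542.1 -411.1   60. ]
[ 388.  -289.2   66. ]
[473.7 394.1  66. ]
[ 374.6 -486.1  100. ]
[-396.4  349.7    1.2] [564.5 -36.9]
```

Call:
carry_out(commands=[[[-30,26.5,0,0,0,0,60],[-30,26.5,0,0,0,0,60],[-30,26.5,0,0,0,0,60],[-30,26.5,0,0,0,0,60],[-30,26.5,0,0,0,0,60],[-30,26.5,0,0,0,0,60],[-30,26.5,0,0,0,0,60],[-30,26.5,0,0,0,0,60]]])

```text
time: 1.82
tcp_pos: [377.0, 365.8, 231.4]
orientation: [-0.0, 0.733, 0.68, 0.0]
force: [0.6, 1.0, -0.7]
width: 60.1
```

Call:
carry_out(commands=[[[-30,26.5,0,0,0,0,60],[-30,26.5,0,0,0,0,60],[-30,26.5,0,0,0,0,60],[-30,26.5,0,0,0,0,60],[-36,0,0,0,0,0,60],[-36,0,0,0,0,0,60],[-36,0,0,0,0,0,60],[-36,0,0,0,0,0,60]]])

```text
time: 2.48
tcp_pos: [460.7, 94.1, 231.2]
orientation: [0.0, 0.733, 0.68, -0.0]
force: [0.4, -0.9, -0.1]
width: 60.3
```

Call:
carry_out(commands=[[[-36,0,0,0,0,0,60],[-36,-5,0,0,0,0,60],[-36,-10,0,0,0,0,60],[-36,-10,0,0,0,0,60],[-36,-10,0,0,0,0,60],[-36,-10,0,0,0,0,60],[0,0,0,0,0,0,60]]])

```text
time: 3.07
tcp_pos: [395.8, -123.5, 232.0]
orientation: [0.001, 0.738, 0.675, -0.001]
force: [-0.4, -0.7, -0.8]
width: 60.0
```

```bash
python3 - <<'E'
from h import *
info(); d=shot('wrist','w1'); shot('top','t1')
print(to([448.3,-211,120]),proj(d,[448.3,-211,106]))
E
```

```text
t 3.1 tcp [ 395.8 -123.5  232. ] rack [-161.5  -99.5] yawY -5.11 tilt [-0. -0.] F [-0.4 -0.7 -0.8] w 60.0
[-89.4  57.1 111.6] [313.4 259.2]
```

View pics/w1.png

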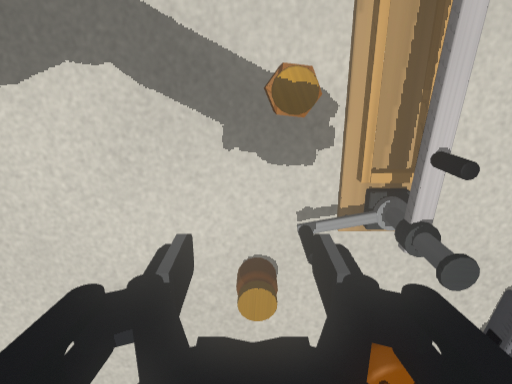

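View pics/t1.png

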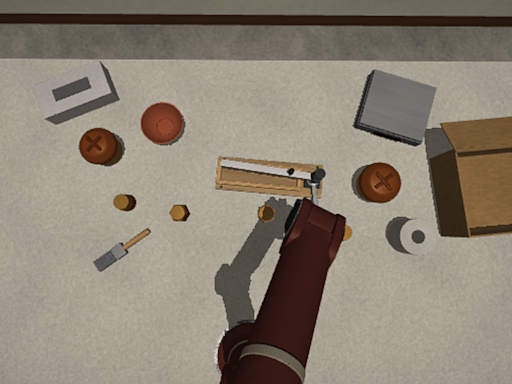

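Call:
carry_out(commands=[[[-30,19,0,0,0,0,60],[-30,19,0,0,0,0,60],[-29,19,0,0,0,0,60],[0,0,35,0,0,0,60],[0,0,35,0,0,0,60],[0,0,0,0,0,0,60]]])

```text
time: 3.67
tcp_pos: [446.3, -205.2, 155.8]
orientation: [-0.006, 0.733, 0.68, -0.002]
force: [-1.5, 2.5, -0.8]
width: 60.1
```

```bash
python3 - <<'E'
from h import *
info(); d=shot('wrist','w2'); shot('side','s2')
print(to([448.3,-211,70]),proj(d,[448.3,-211,106]))
E
```

```text
t 3.7 tcp [ 446.3 -205.2  155.8] rack [-104.8 -177. ] yawY -4.27 tilt [-0.  0.] F [-1.5  2.5 -0.8] w 60.1
[-3.9 -0.2 90.7] [257.1 218.9]
```

View pics/w2.png

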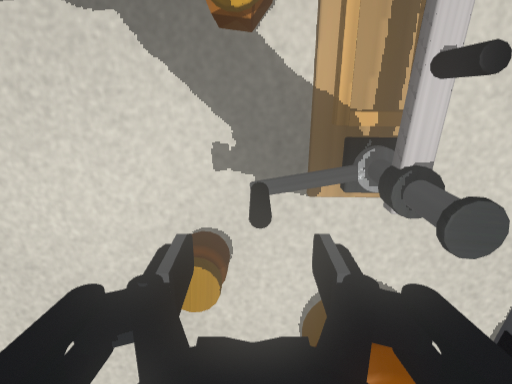

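View pics/s2.png

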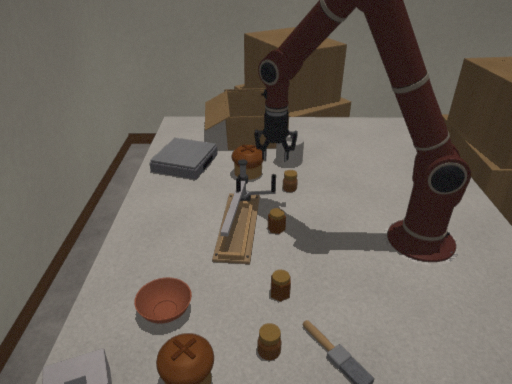

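```bash
python3 - <<'E'
from h import *
info(); d=load('w2')
for n,p,z in [('knob',(259,216),106),('cap',(473,228),163),('handle',(495,57),145),('handle',(495,57),140)]:
  q=onz(d,*p,z); print(n,q,w2r(q))
q=onz(d,259,216,106); print(to([q[0],q[1],70]))
E
```

```text
t 3.8 tcp [ 449.  -207.3  160.7] rack [-101.9 -178.9] yawY -4.31 tilt [-0.  0.] F [0.5 0.6 0.4] w 60.0
knob [ 449.7 -209.   106. ] [-101.1 -180.5]
cap [ 551.9 -198.6  163. ] [  -0.1 -162.2]
handle [ 563.5 -122.2  145. ] [  5.6 -85.1]
handle [ 567.1 -122.   140. ] [  9.2 -84.6]
[-1.8  1.1 90.7]
```

Call:
carry_out(commands=[[[-2,1,30,0,0,0,60],[0,0,30,0,0,0,60],[0,0,30,0,0,0,60],[0,0,0,0,0,0,10],[0,0,0,0,0,0,10],[0,0,0,0,0,0,10],[0,0,0,0,0,0,10],[0,0,0,0,0,0,10]]], force=30)

```text
time: 4.43
tcp_pos: [450.2, -211.7, 73.8]
orientation: [0.001, 0.734, 0.679, 0.001]
force: [-2.6, 0.6, 6.8]
width: 15.3
```

Call:
carry_out(commands=[[[0,0,0,0,0,0,10],[0,0,0,0,0,0,10]]])

```text
time: 4.6
tcp_pos: [450.2, -211.7, 73.8]
orientation: [0.001, 0.734, 0.679, 0.001]
force: [-2.9, -0.3, 6.6]
width: 14.8
```

```bash
python3 - <<'E'
from h import *
info(); d=shot('wrist','w3')
E
```

```text
t 4.6 tcp [ 450.2 -211.7   73.8] rack [-100.4 -183.1] yawY -4.52 tilt [ 0. -0.] F [-2.9 -0.3  6.6] w 14.8
```

View pics/w3.png

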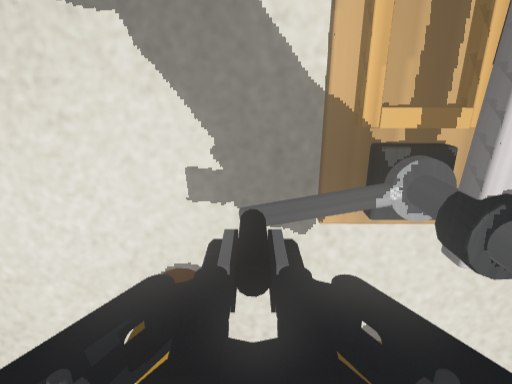

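The peg is gripped (14.8 mm opening) at a clamp angle of about 1.39 rad. I'll sweep it along its arc to open.

Call:
carry_out(commands=[[[-12.2,3,0,0,0,0,10],[-11.8,4.4,0,0,0,0,10],[-11.2,5.9,0,0,0,0,10],[-10.4,7.1,0,0,0,0,10],[-9.5,8.3,0,0,0,0,10],[-8.4,9.3,0,0,0,0,10]]])

```text
time: 5.15
tcp_pos: [479.6, -280.2, 73.9]
orientation: [-0.0, 0.735, 0.678, -0.002]
force: [-7.9, -2.1, 6.6]
width: 15.1
```

```bash
python3 - <<'E'
from h import *
info()
E
```

```text
t 5.2 tcp [ 479.6 -280.2   73.9] rack [ -65.8 -249.1] yawY -4.57 tilt [-0. -0.] F [-7.9 -2.1  6.6] w 15.1
```

Call:
carry_out(commands=[[[-7.2,10.3,0,0,0,0,10],[-5.9,11.1,0,0,0,0,10],[-4.5,11.8,0,0,0,0,10],[-3.2,12.2,0,0,0,0,10],[-1.7,12.5,0,0,0,0,10],[0,10,0,0,0,0,10],[0,4,0,0,0,0,10],[0,0,0,0,0,0,10]]])

```text
time: 5.82
tcp_pos: [545.8, -311.5, 73.9]
orientation: [-0.001, 0.736, 0.677, -0.006]
force: [-12.6, -3.9, 7.6]
width: 15.1
```

```bash
python3 - <<'E'
from h import *
info(); shot('wrist','w4')
E
```

```text
t 5.8 tcp [ 545.8 -311.5   73.9] rack [   2.6 -275.2] yawY -4.73 tilt [-0. -0.] F [-12.6  -3.9   7.6] w 15.1
```

View pics/w4.png

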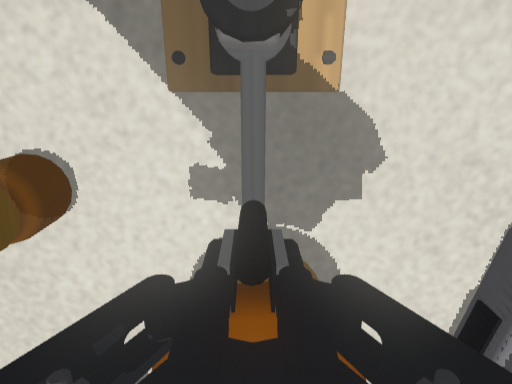

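```bash
python3 - <<'E'
from h import *
d=load('w4')
for p in [(168,91),(343,90),(179,57),(329,57)]:
  q=onz(d,*p,12); print(q,w2r(q))
E
```

```text
[ 498.00670551 -231.11734786   12.        ] [ -51.21979097 -198.80271661]
[ 608.20719728 -239.61899678   12.        ] [  59.30811344 -198.70908985]
[ 508.06321063 -211.97086227   12.        ] [ -42.68262832 -178.93218417]
[ 599.57403976 -219.61947482   12.        ] [  49.14587352 -179.4414702 ]
```

Call:
carry_out(commands=[[[0,0,0,0,0,0,50],[0,0,0,0,0,0,50],[0,0,-30,0,0,0,50],[0,0,-40,0,0,0,50],[0,0,-40,0,0,0,50],[0,0,-40,0,0,0,50],[0,0,0,0,0,0,50]]])

```text
time: 6.45
tcp_pos: [557.8, -308.3, 232.2]
orientation: [0.01, 0.734, 0.679, 0.003]
force: [0.5, -1.1, 0.9]
width: 50.3
```

```bash
python3 - <<'E'
from h import *
info(); shot('wrist','w5'); shot('top','t5')
E
```

```text
t 6.5 tcp [ 557.8 -308.3  232.2] rack [  14.4 -271.1] yawY -4.41 tilt [ 0. -0.] F [ 0.5 -1.1  0.9] w 50.3
```

View pics/w5.png

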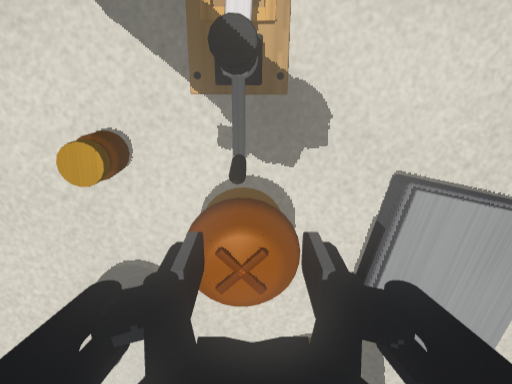

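```bash
sed -i 's/PIV=np.array(\[551.7/PIV=np.array([554.5/' h.py; python3 - <<'E'
from h import *
info(); print(to([566,-122.5,200]), np.degrees(0))
E
```

```text
t 6.5 tcp [ 554.6 -305.5  224.8] rack [   8.2 -268.7] yawY -4.42 tilt [ 0. -0.] F [-0.7  0.7 -1.3] w 50.4
[183.4  -2.9  24.4] 0.0
```

Call:
carry_out(commands=[[[36,-0.6,0,0,0,0,50],[36,-0.6,0,0,0,0,50],[36,-0.6,0,0,0,0,50],[36,-0.6,0,0,0,0,50],[39,-0.6,0,0,0,0,50],[0,0,0,0,0,0,50],[0,0,0,0,0,0,50]]])

```text
time: 7.13
tcp_pos: [564.2, -117.6, 219.8]
orientation: [-0.002, 0.732, 0.682, 0.0]
force: [-0.7, -1.0, -0.4]
width: 49.9
```

```bash
python3 - <<'E'
from h import *
shot('wrist','w6');info();print(to([566,-122.5,112]))
E
```

```text
t 7.2 tcp [ 563.7 -120.9  220.2] rack [  2.9 -84. ] yawY -4.32 tilt [-0.  0.] F [ 0.1 -0.6  1.1] w 50.0
[ -1.5   2.6 108.2]
```

View pics/w6.png

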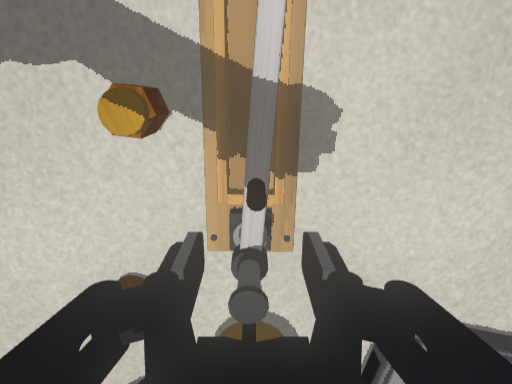

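```bash
python3 - <<'E'
from h import *
d=load('w6');q=onz(d,256,202,145);print(q,w2r(q));q=onz(d,248,304,163);print(q,w2r(q))
for p in [(213,238),(287,238)]: q=onz(d,*p,12);print(w2r(q))
print(to([566,-124,110]))
E
```

```text
[ 566.33795435 -120.45129352  145.        ] [  5.50728531 -83.37586109]
[ 554.9077144  -196.66114425  163.        ] [ 3.79716900e-02 -1.60243789e+02]
[ -46.58479489 -180.34545243]
[  46.5582723  -179.51643526]
[ -3.01083898   2.74152659 110.21007372]
```

Call:
carry_out(commands=[[[-1,2.6,36,0,0,0,50],[0,0,36,0,0,0,50],[0,0,34,0,0,0,50],[0,0,0,0,0,0,10],[0,0,0,0,0,0,10],[0,0,0,0,0,0,10],[0,0,0,0,0,0,10],[0,0,0,0,0,0,10]]], force=50)

```text
time: 7.85
tcp_pos: [567.1, -125.9, 117.1]
orientation: [0.002, 0.735, 0.678, 0.0]
force: [-1.1, -2.0, -1.3]
width: 14.6
```

```bash
python3 - <<'E'
from h import *
shot('wrist','w7');info()
E
```

```text
t 7.9 tcp [ 567.2 -125.9  117.1] rack [  6.7 -88.7] yawY -4.61 tilt [ 0. -0.] F [-1.  -1.7 -0.3] w 14.3
```

View pics/w7.png

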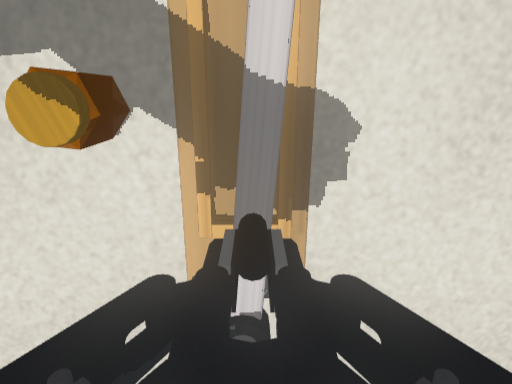

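Call:
carry_out(commands=[[[0,0,-10,0,0,0,10],[0,0,-10,0,0,0,10],[0,0,-10,0,0,0,10],[0,0,-8,0,0,0,10],[0,0,0,0,0,0,10]]])

```text
time: 8.32
tcp_pos: [566.9, -125.6, 156.3]
orientation: [0.002, 0.735, 0.678, 0.0]
force: [-2.2, -5.1, 2.1]
width: 14.1
```

```bash
python3 - <<'E'
from h import *
shot('side','s8');info()
E
```

```text
t 8.4 tcp [ 566.9 -125.7  155.9] rack [  6.5 -88.6] yawY -4.59 tilt [ 0. -0.] F [-2.7 -4.7  1.8] w 14.1
```

View pics/s8.png

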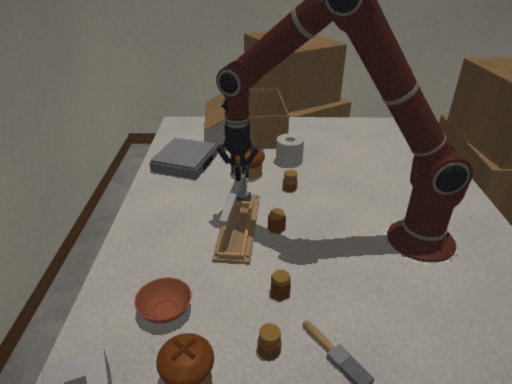

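Call:
carry_out(commands=[[[-1.5,10.2,-4,0,0,0,10],[-2.9,10,0,0,0,0,10],[-4.2,9.5,0,0,0,0,10],[-5.3,9,0,0,0,0,10],[-6.5,8.2,0,0,0,0,10],[-7.4,7.2,0,0,0,0,10]]])

```text
time: 8.87
tcp_pos: [617.6, -149.6, 157.5]
orientation: [-0.006, 0.734, 0.679, 0.002]
force: [-5.0, 5.5, 1.8]
width: 14.4
```

Call:
carry_out(commands=[[[-8.4,6.2,0,0,0,0,10],[-9,5,0,0,0,0,10],[-9.6,3.8,0,0,0,0,10],[-10.1,2.6,0,0,0,0,10],[-9.1,1.2,0,0,0,0,10],[0,0,0,0,0,0,10]]])

```text
time: 9.37
tcp_pos: [634.7, -202.0, 157.5]
orientation: [-0.001, 0.735, 0.678, 0.002]
force: [2.2, 3.4, -1.8]
width: 14.1
```

```bash
python3 - <<'E'
from h import *
shot('wrist','w9');shot('top','t9');info()
E
```

```text
t 9.5 tcp [ 634.6 -202.   157.4] rack [  79.9 -159.4] yawY -4.52 tilt [0. 0.] F [ 3.1  4.2 -2.3] w 14.5
```

View pics/w9.png

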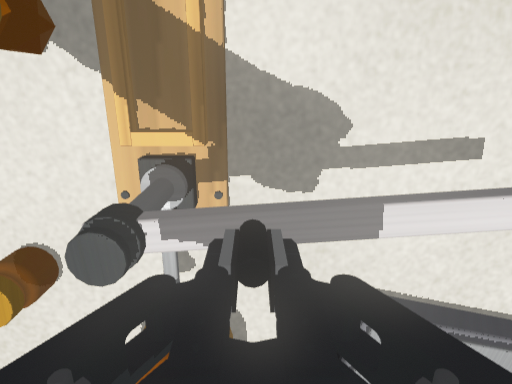

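View pics/t9.png

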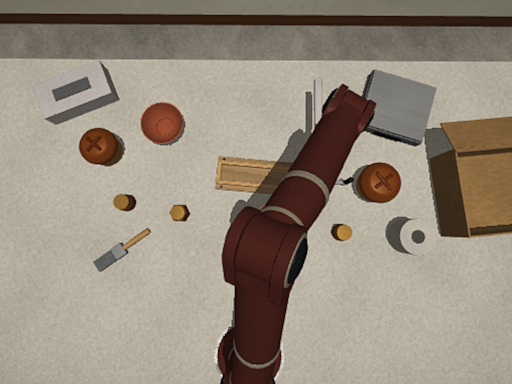

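Call:
carry_out(commands=[[[-6,0,0,0,0,0,10],[0,0,0,0,0,0,10],[0,0,0,0,0,0,40],[0,0,0,0,0,0,40],[0,0,-30,0,0,0,40],[0,0,-40,0,0,0,40],[0,0,-20,0,0,0,40]]])

```text
time: 10.05
tcp_pos: [633.5, -213.7, 252.4]
orientation: [0.005, 0.735, 0.678, -0.0]
force: [0.2, -0.1, 1.7]
width: 39.8
```

```bash
python3 - <<'E'
from h import *
info(); print(to([425,-35,240]))
E
```

```text
t 10.1 tcp [ 633.5 -213.7  252.4] rack [  79.7 -171.1] yawY -4.67 tilt [ 0. -0.] F [ 0.2 -0.1  1.7] w 39.8
[ 161.2 -222.5    9.9]
```

Call:
carry_out(commands=[[[14.5,-33.8,0,0,0,0,80],[14.5,-33.8,0,0,0,0,80],[14.5,-33.8,0,0,0,0,80],[14.5,-33.8,0,0,0,0,80],[14.5,-33.8,0,0,0,0,80],[14.5,-33.8,0,0,0,0,80],[0,0,0,0,0,0,80],[0,0,0,0,0,0,80]]])

```text
time: 10.72
tcp_pos: [435.7, -107.9, 248.0]
orientation: [0.001, 0.735, 0.678, 0.0]
force: [0.4, 0.6, 0.6]
width: 80.4
```

```bash
python3 - <<'E'
from h import *
info(); d=shot('wrist','w10');shot('top','t10');shot('side','s10'); print(proj(d,[442.5,-51,66]))
E
```

```text
t 10.7 tcp [ 435.7 -107.9  248. ] rack [-125.7  -81.1] yawY -4.6 tilt [ 0. -0.] F [0.4 0.6 0.6] w 80.4
[254.6 110.7]
```

View pics/w10.png

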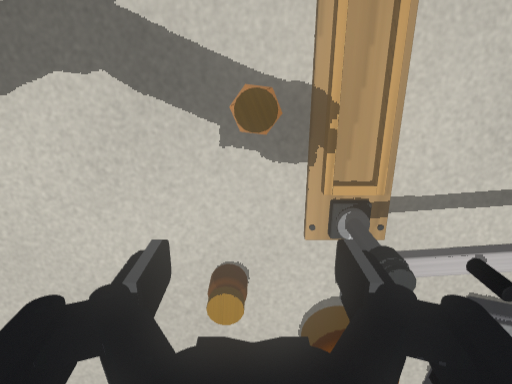

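View pics/s10.png

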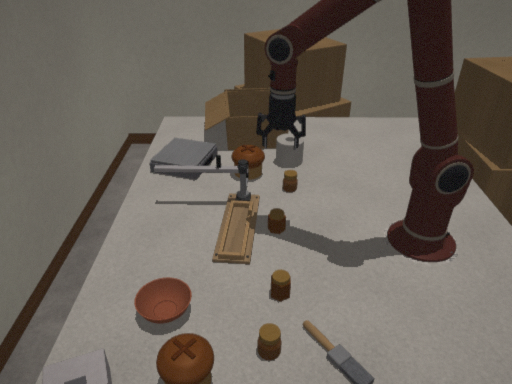

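View pics/t10.png

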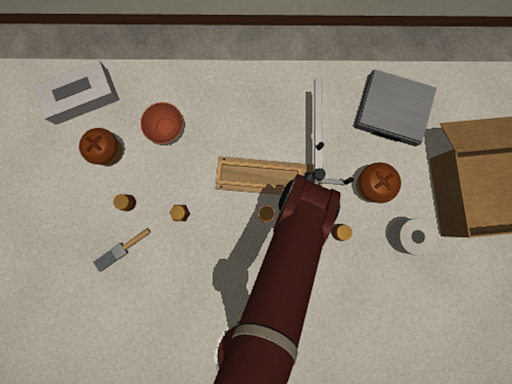

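```bash
cat >> h.py <<'E'
def hexfit(d,u,v,r=40,z=52,show=None):
    f=d['frame'].astype(int); y0=max(0,v-r);x0=max(0,u-r); sub=f[y0:v+r,x0:u+r]
    sat=(sub[:,:,0]-sub[:,:,2])/np.maximum(sub[:,:,0],1)
    m=(sat>0.42).astype(np.uint8)
    n,l,stt,c=cv2.connectedComponentsWithStats(m); k=1+np.argmax(stt[1:,4]); m=(l==k).astype(np.uint8)
    if show: cv2.imwrite('pics/'+show+'.png',cv2.resize(np.hstack([sub.astype(np.uint8)[:,:,::-1],np.repeat(m[:,:,None]*255,3,2)]),None,fx=4,fy=4,interpolation=0))
    cnt=max(cv2.findContours(m,cv2.RETR_EXTERNAL,cv2.CHAIN_APPROX_NONE)[0],key=len)[:,0]
    P=np.array([onz(d,x0+a,y0+b,z)[:2] for a,b in cnt])
    return P
def hexang(P):
    # area centroid & min-width direction & 6-fold phase
    hull=cv2.convexHull(P.astype(np.float32))[:,0]
    M=cv2.moments(hull); c=np.array([M['m10'],M['m01']])/M['m00']
    q=hull-c; best=[]
    for a in np.arange(0,180,0.5):
        n=np.array([np.cos(np.radians(a)),np.sin(np.radians(a))]); s=hull@n; best.append(s.max()-s.min())
    w=np.array(best); t=np.arange(0,180,.5)
    ph=np.degrees(np.angle(-(w*np.exp(6j*np.radians(t))).sum()))/6
    return c,ph%60,w.min(),w.max(),[ (round(float(x),1)) for x in w[[int(((ph%60)+60*k)%180*2) for k in range(3)]]],cv2.contourArea(hull)
E
python3 - <<'E'
from h import *
np.set_printoptions(precision=1,suppress=True)
d=load('w10'); P=hexfit(d,255,110,40,show='h10'); print(hexang(P))
P=hexfit(load('w1'),292,90,42,show='h1'); print(hexang(P))
P=hexfit(load('t10'),179,213,18,show='ht'); print(hexang(P))
E
```

```text
(array([443.7, -50.6]), np.float64(18.587831961676603), np.float64(49.07725775571773), np.float64(55.62102382870873), [49.3, 49.1, 49.4], 2081.2734138591914)
(array([443. , -50.8]), np.float64(18.55604487599785), np.float64(48.87146067197637), np.float64(56.666052357996875), [50.6, 48.9, 50.0], 2122.6699331884156)
(array([442.6, 221. ]), np.float64(58.87093466608701), np.float64(47.19651784055543), np.float64(60.24503367973358), [56.3, 54.3, 47.7], 2285.3629304680508)
```

View pics/h10.png

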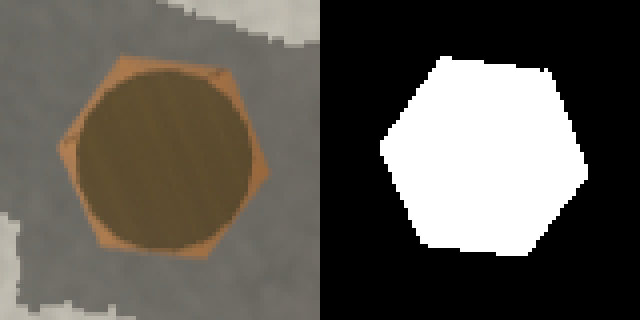

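Call:
carry_out(commands=[[[28.8,1.6,10,0,0,0,84],[28.8,1.6,10,0,0,0,84],[0,0,15,0,0,-5.8,84],[0,0,15,0,0,-5.8,84],[0,0,15,0,0,-5.8,84],[0,0,15,0,0,-5.8,84],[0,0,0,0,0,0,84],[0,0,0,0,0,0,84]]])

```text
time: 11.53
tcp_pos: [446.2, -50.8, 166.9]
orientation: [0.0, 0.585, 0.811, -0.001]
force: [0.0, -0.1, 0.1]
width: 84.3
```

```bash
python3 - <<'E'
from h import *
info(); d=shot('wrist','w11');print(proj(d,[443.5,-50.7,66]),to([443.5,-50.7,100]),to([443.5,-50.7,24]))
E
```

```text
t 11.5 tcp [446.2 -50.8 166.9] rack [-119.7  -23.3] yawY 18.44 tilt [-0. -0.] F [ 0.  -0.1  0.1] w 84.3
[249.5 186.6] [ 1.1 -2.9 67.6] [  1.2  -3.  143.6]
```

View pics/w11.png

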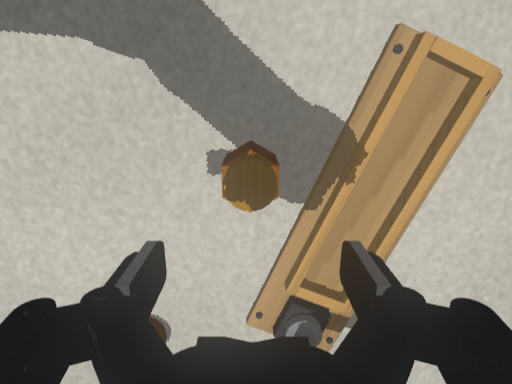

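Call:
carry_out(commands=[[[1,-3,30,0,0,0,84],[0,0,38,0,0,0,84],[0,0,38,0,0,0,84],[0,0,34,0,0,0,84],[0,0,0,0,0,0,84],[0,0,0,0,0,0,84]]])

```text
time: 12.08
tcp_pos: [442.3, -50.2, 26.9]
orientation: [-0.001, 0.584, 0.812, -0.001]
force: [0.8, -0.1, 1.7]
width: 83.8
```

```bash
python3 - <<'E'
from h import *
info(); d=shot('wrist','w12')
E
```

```text
t 12.1 tcp [442.3 -50.2  26.9] rack [-123.6  -23. ] yawY 18.57 tilt [-0. -0.] F [ 0.8 -0.1  1.7] w 83.8
```

View pics/w12.png

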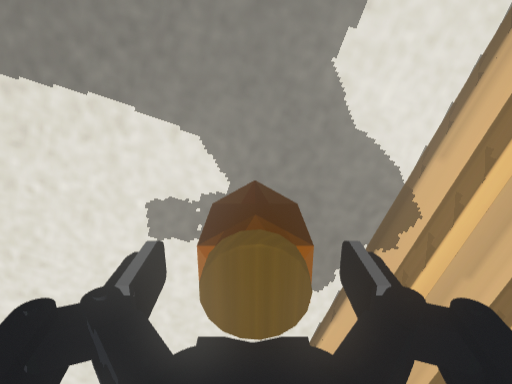

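Centred between the fingers. Gripping.

Call:
carry_out(commands=[[[0,0,0,0,0,0,40],[0,0,0,0,0,0,40],[0,0,0,0,0,0,40],[0,0,0,0,0,0,40],[0,0,0,0,0,0,40]]], force=40)

```text
time: 12.55
tcp_pos: [443.5, -49.8, 29.5]
orientation: [0.002, 0.583, 0.812, 0.001]
force: [-1.3, 0.5, 8.6]
width: 49.3
```

Call:
carry_out(commands=[[[0,0,-15,0,0,0,40],[0,0,-25,0,0,0,40],[0,0,-25,0,0,0,40],[0,0,-20,0,0,0,40],[0,0,0,0,0,0,40],[0,0,0,0,0,0,40]]])

```text
time: 13.05
tcp_pos: [442.6, -49.5, 113.6]
orientation: [0.001, 0.583, 0.813, 0.001]
force: [0.3, 0.1, -3.3]
width: 48.9
```

```bash
python3 - <<'E'
from h import *
info(); d=shot('wrist','w13'); print(to([*r2w(0,-70),112]))
E
```

```text
t 13.1 tcp [442.6 -49.5 113.6] rack [-123.3  -22.2] yawY 18.7 tilt [0. 0.] F [ 0.3  0.1 -3.3] w 48.9
[-92.8  95.5   0.5]
```

View pics/w13.png

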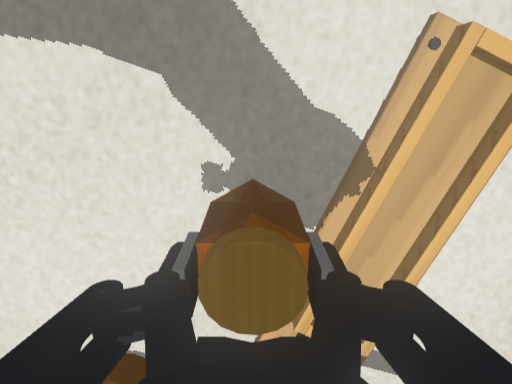

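Call:
carry_out(commands=[[[0,0,0,0,0,5.8,40],[0,0,0,0,0,5.8,40],[0,0,0,0,0,5.8,40],[0,0,0,0,0,5.8,40],[0,0,0,0,0,0,40]]])

```text
time: 13.52
tcp_pos: [440.9, -49.4, 110.9]
orientation: [-0.001, 0.735, 0.678, -0.001]
force: [-0.6, -0.1, -2.5]
width: 48.9
```

Call:
carry_out(commands=[[[2,30,0,0,0,0,40],[2,31,0,0,0,0,40],[2,31,0,0,0,0,40],[1,31,0,0,0,0,40],[0,0,0,0,0,0,40],[0,0,0,0,0,0,40],[0,0,0,0,0,0,40]]])

```text
time: 14.1
tcp_pos: [563.3, -52.4, 110.8]
orientation: [-0.002, 0.734, 0.679, -0.002]
force: [-0.8, 0.1, -2.6]
width: 49.0
```

```bash
python3 - <<'E'
from h import *
info(); d=shot('wrist','w14'); s,R=st(); print(to([*r2w(0,-15),112]),proj(d,[*r2w(-27,60),30]),proj(d,[*r2w(27,60),30]),proj(d,[*r2w(27,134),30]),proj(d,[*r2w(-27,134),30]),proj(d,[*r2w(-55,149),12]),proj(d,[*r2w(55,149),12]))
E
```

```text
t 14.1 tcp [563.3 -52.4 110.8] rack [ -2.8 -15.8] yawY -4.47 tilt [-0.  0.] F [-0.8  0.1 -2.6] w 49.0
[ 0.9  3.  -0.9] [218.3  92.3] [296.2  92.3] [301.3 -32.4] [214.4 -32.3] [174.7 -48.1] [340.7 -48.5]
```

View pics/w14.png

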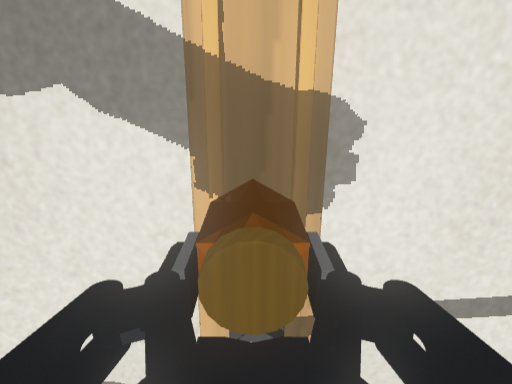

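```bash
python3 - <<'E'
from h import *
d=load('w14'); f=d['frame']
cv2.imwrite('pics/z14.png',cv2.resize(f[0:130,160:350,::-1],None,fx=4,fy=4,interpolation=0))
for v in (20,60,110): print(v,[round(float(proj(d,[*r2w(x,{20:108,60:82,110:50}[v]),z])[0]),1) for x,z in ((-55,12),(-38,30),(-27,30),(27,30),(38,30),(55,12))],proj(d,[*r2w(0,{20:108,60:82,110:50}[v]),30])[1])
E
```

```text
20 [179.1, 198.9, 215.9, 299.4, 316.4, 335.7] 14.586321236684553
60 [181.7, 200.9, 217.2, 297.6, 314.0, 332.8] 58.00454818055595
110 [184.6, 203.2, 218.8, 295.6, 311.3, 329.5] 107.15985715671863
```

View pics/z14.png

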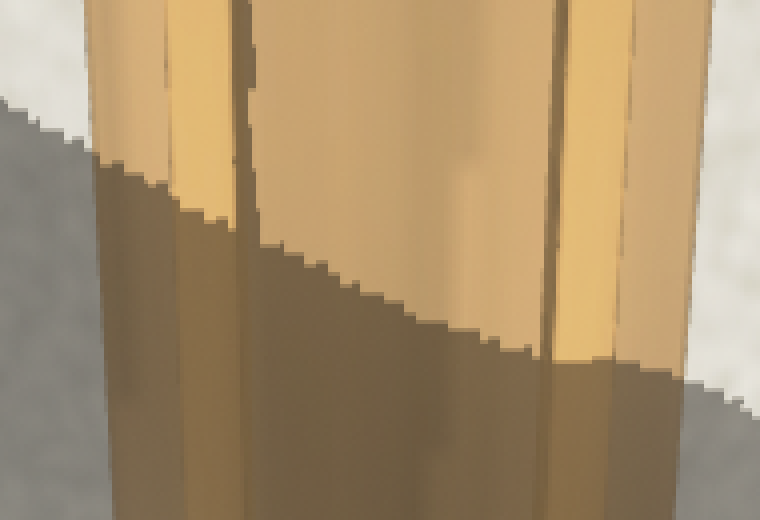

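```bash
sed -i 's/radians(-4.46)/radians(-4.7)/' h.py; python3 - <<'E'
from h import *
d=load('w14'); f=d['frame']
info(); print(proj(d,[563.3,-52.4,147]), proj(d,[563.3,-52.4,133]))
print(to([*r2w(0,-15),112]))
for v,y in ((20,108),(60,82),(110,50)): print(v,[round(float(proj(d,[*r2w(x,y),z])[0]),1) for x,z in ((-55,12),(-38,30),(-27,30),(27,30),(38,30),(55,12))])
E
```

```text
t 14.2 tcp [563.1 -52.5 111.1] rack [ -3.6 -15.9] yawY -4.5 tilt [-0.  0.] F [-0.1 -0.7 -2.9] w 49.1
[252.2 290.2] [252.4 270.7]
[ 0.9  3.6 -0.9]
20 [180.7, 200.6, 217.6, 301.1, 318.2, 337.3]
60 [183.1, 202.4, 218.8, 299.1, 315.5, 334.2]
110 [185.7, 204.4, 220.1, 296.9, 312.6, 330.7]
```

Call:
carry_out(commands=[[[1,3.6,0,0,0,0.2,40],[0,0,0,0,0,0,40],[0,0,0,0,0,0,40]]])

```text
time: 14.4
tcp_pos: [568.7, -51.6, 112.4]
orientation: [-0.0, 0.736, 0.677, 0.0]
force: [0.3, -0.3, -3.5]
width: 48.9
```

```bash
python3 - <<'E'
from h import *
info()
E
```

```text
t 14.4 tcp [568.7 -51.6 112.4] rack [  1.8 -14.6] yawY -4.71 tilt [-0.  0.] F [ 0.3 -0.3 -3.5] w 48.9
```

Call:
carry_out(commands=[[[0,0,0,0,0,0,40],[0,0,0,0,0,0,40]]])

```text
time: 14.57
tcp_pos: [568.7, -51.7, 112.4]
orientation: [-0.0, 0.736, 0.677, -0.0]
force: [1.3, -0.4, -2.9]
width: 49.1
```

Call:
carry_out(commands=[[[0,0,0,0,0,0,40],[0,0,0,0,0,0,40]]])

```text
time: 14.73
tcp_pos: [568.9, -51.8, 112.4]
orientation: [-0.0, 0.736, 0.677, -0.0]
force: [-0.2, 0.0, -2.9]
width: 48.8
```

```bash
python3 - <<'E'
from h import *
info(); d=shot('wrist','w15'); info()
cv2.imwrite('pics/z15.png',cv2.resize(d['frame'][0:130,160:350,::-1],None,fx=4,fy=4,interpolation=0))
E
```

```text
t 14.7 tcp [568.9 -51.8 112.4] rack [  2.1 -14.7] yawY -4.73 tilt [-0. -0.] F [-0.2  0.  -2.9] w 48.8
t 14.8 tcp [568.9 -51.8 112.4] rack [  2.1 -14.7] yawY -4.73 tilt [-0. -0.] F [ 1.4  0.5 -2.6] w 49.1
```

View pics/z15.png

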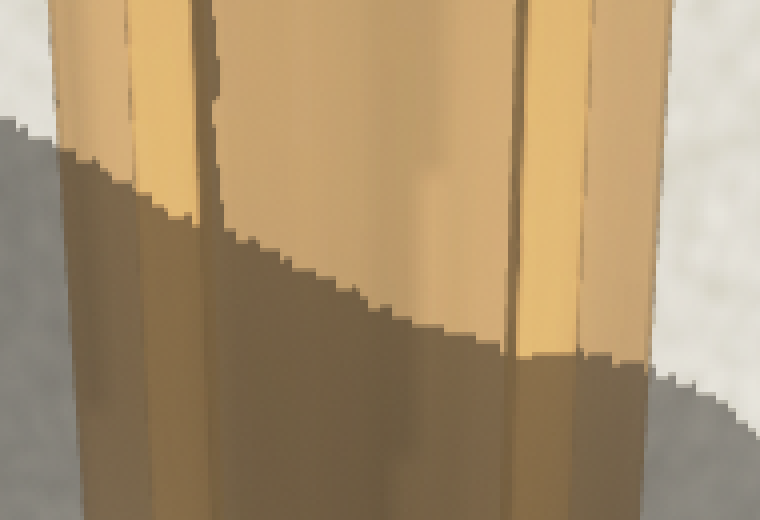

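Call:
carry_out(commands=[[[0,-1.8,0,0,0,0,40],[0,0,0,0,0,0,40],[0,0,0,0,0,0,40],[0,0,0,0,0,0,40]]])

```text
time: 15.12
tcp_pos: [567.2, -51.6, 112.3]
orientation: [0.0, 0.736, 0.677, -0.0]
force: [0.2, 1.2, -3.3]
width: 49.1
```

```bash
python3 - <<'E'
from h import *
info()
E
```

```text
t 15.1 tcp [567.2 -51.6 112.3] rack [  0.4 -14.7] yawY -4.73 tilt [ 0. -0.] F [ 0.2  1.2 -3.3] w 49.1
```

Call:
carry_out(commands=[[[0,-0.3,25,0,0,0,40],[0,0,15,0,0,0,40],[0,0,8,0,0,0,40],[0,0,6,0,0,0,40],[0,0,0,0,0,0,40],[0,0,0,0,0,0,40]]])

```text
time: 15.62
tcp_pos: [567.3, -51.8, 58.6]
orientation: [0.0, 0.736, 0.677, 0.0]
force: [-0.6, -0.2, -3.1]
width: 49.3
```

```bash
python3 - <<'E'
from h import *
info()
E
```

```text
t 15.6 tcp [567.3 -51.8  58.6] rack [  0.5 -14.8] yawY -4.74 tilt [ 0. -0.] F [-0.6 -0.2 -3.1] w 49.3
```

Call:
carry_out(commands=[[[0,-0.4,4,0,0,0,40],[0,0,4,0,0,0,40],[0,0,0,0,0,0,40]]])

```text
time: 15.87
tcp_pos: [566.2, -51.4, 50.0]
orientation: [-0.0, 0.736, 0.677, -0.0]
force: [-0.1, 1.0, -2.9]
width: 48.9
```

Call:
carry_out(commands=[[[0,0,3,0,0,0,40],[0,0,3,0,0,0,40],[0,0,0,0,0,0,40]]])

```text
time: 16.12
tcp_pos: [566.1, -51.5, 43.8]
orientation: [-0.0, 0.736, 0.677, -0.0]
force: [-0.4, 0.4, -3.6]
width: 49.1
```

```bash
python3 - <<'E'
from h import *
info()
E
```

```text
t 16.1 tcp [566.1 -51.5  43.8] rack [ -0.7 -14.6] yawY -4.73 tilt [-0.  0.] F [-0.4  0.4 -3.6] w 49.1
```

Call:
carry_out(commands=[[[0,0,1.5,0,0,0,40],[0,0,1.5,0,0,0,40],[0,0,0,0,0,0,40]]])

```text
time: 16.37
tcp_pos: [566.7, -51.6, 41.7]
orientation: [0.0, 0.736, 0.677, 0.0]
force: [-0.1, 0.3, -0.4]
width: 49.0
```

```bash
python3 - <<'E'
from h import *
info(); shot('side','s16'); shot('wrist','w16')
E
```

```text
t 16.4 tcp [566.7 -51.6  41.7] rack [ -0.1 -14.7] yawY -4.73 tilt [0. 0.] F [-0.1  0.3 -0.4] w 49.0
```

View pics/w16.png

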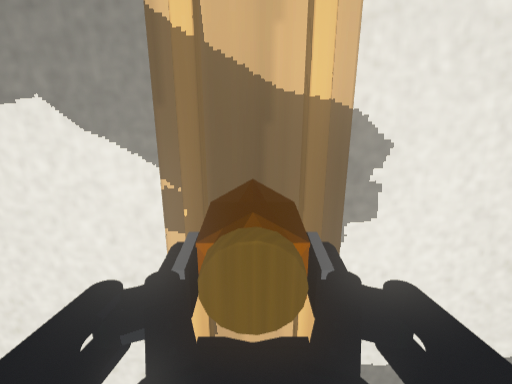

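Call:
carry_out(commands=[[[0,0,0.5,0,0,0,40],[0,0,0,0,0,0,84],[0,0,0,0,0,0,84],[0,0,0,0,0,0,84],[0,0,0,0,0,0,84],[0,0,-30,0,0,0,84],[0,0,-35,0,0,0,84],[0,0,-40,0,0,0,84]]])

```text
time: 17.13
tcp_pos: [565.2, -51.4, 145.4]
orientation: [-0.001, 0.736, 0.677, -0.002]
force: [1.4, -0.4, 0.6]
width: 83.9
```

Call:
carry_out(commands=[[[0,0,-40,0,0,0,84],[0,0,-20,0,0,0,84],[0,0,0,0,0,0,84]]])

```text
time: 17.38
tcp_pos: [569.8, -52.7, 211.5]
orientation: [0.004, 0.736, 0.677, 0.004]
force: [0.2, -0.6, -0.0]
width: 83.8
```

```bash
python3 - <<'E'
from h import *
info(); shot('side','s17'); shot('wrist','w17'); shot('top','t17'); print(to([438,165,230]))
E
```

```text
t 17.4 tcp [569.8 -52.7 211.5] rack [  3.1 -15.5] yawY -4.74 tilt [ 0. -0.] F [ 0.2 -0.6 -0. ] w 83.8
[ 204.9 -145.1  -24.6]
```

View pics/s17.png

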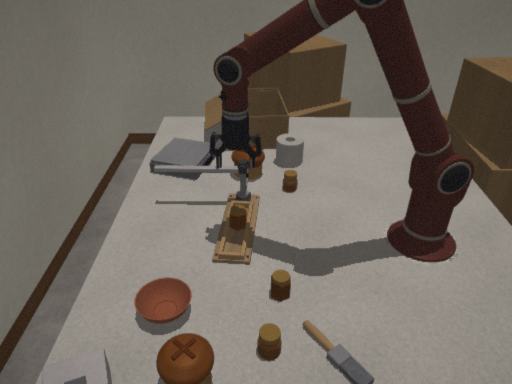

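View pics/w17.png

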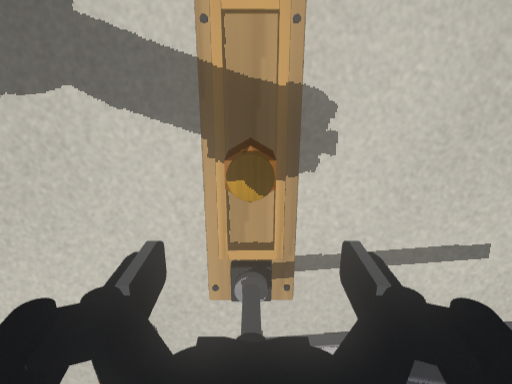

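Call:
carry_out(commands=[[[29,-20.7,-3,0,0,0,84],[29,-20.7,-3,0,0,0,84],[29,-20.7,-3,0,0,0,84],[29,-20.7,-3,0,0,0,84],[29,-20.7,-3,0,0,0,84],[29,-20.7,-3,0,0,0,84],[29,-20.7,-3,0,0,0,84],[0,0,0,0,0,0,84]]])

```text
time: 18.2
tcp_pos: [433.4, 170.6, 224.7]
orientation: [-0.004, 0.731, 0.682, -0.002]
force: [0.1, 0.2, 0.0]
width: 84.2
```

Call:
carry_out(commands=[[[0,0,0,0,0,0,84],[0,0,0,0,0,0,84]]])

```text
time: 18.37
tcp_pos: [438.3, 162.0, 225.7]
orientation: [0.0, 0.736, 0.677, -0.001]
force: [0.6, -0.2, -0.2]
width: 84.1
```

```bash
python3 - <<'E'
from h import *
info(); d=shot('wrist','w18'); shot('top','t18'); print(proj(d,[443,225.5,66]))
E
```

```text
t 18.4 tcp [438.3 162.  225.7] rack [-145.6  187.7] yawY -4.73 tilt [-0. -0.] F [ 0.6 -0.2 -0.2] w 84.1
[252.4 105. ]
```

View pics/w18.png

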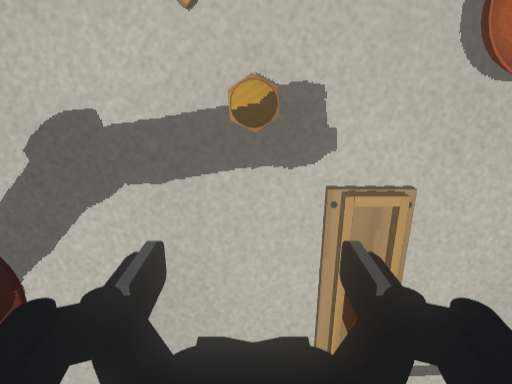

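View pics/t18.png

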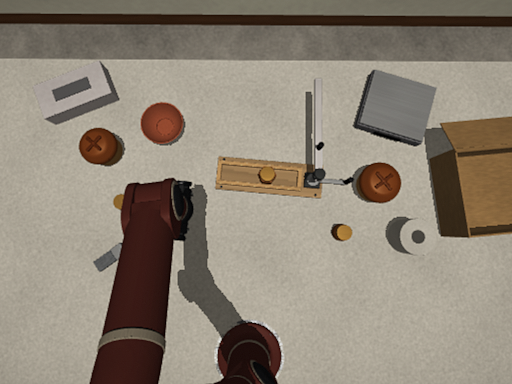

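```bash
python3 - <<'E'
from h import *
info()
np.set_printoptions(precision=1,suppress=True)
d=load('w18'); P=hexfit(d,254,102,40,show='h18'); h=hexang(P); print(h); print(to([*h[0],150]))
E
```

```text
t 18.5 tcp [439.1 161.  226.1] rack [-144.7  186.7] yawY -4.9 tilt [-0. -0.] F [-0.8 -0.1 -0.2] w 83.7
(array([444. , 226.8]), np.float64(59.207347931240484), np.float64(49.01991369567076), np.float64(56.29988452959225), [49.3, 49.0, 49.3], 2072.552588172024)
[66.1 -0.7 76. ]
```

View pics/h18.png

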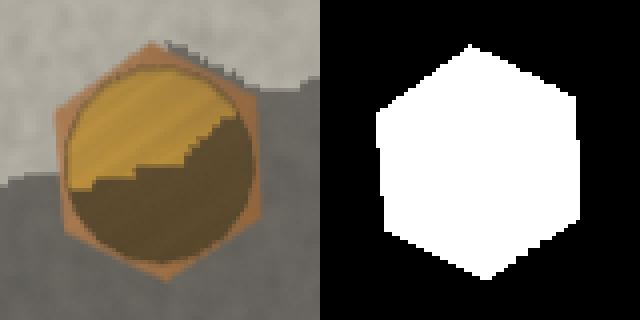

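Call:
carry_out(commands=[[[33,-0.3,15,0,0,0,84],[33,-0.4,20,0,0,0,84],[0,0,20,0,0,-4,84],[0,0,25,0,0,0,84],[0,0,0,0,0,0,84],[0,0,0,0,0,0,84]]])

```text
time: 18.97
tcp_pos: [443.6, 226.6, 145.9]
orientation: [0.0, 0.713, 0.701, -0.002]
force: [1.3, -0.2, 0.8]
width: 83.8
```

```bash
python3 - <<'E'
from h import *
info();d=shot('wrist','w19');print(to([443.8,226.3,27]), proj(d,[444,226.8,66]))
E
```

```text
t 19.0 tcp [443.6 226.6 145.9] rack [-145.6  252.4] yawY -0.93 tilt [-0. -0.] F [ 1.3 -0.2  0.8] w 83.8
[ -0.6  -0.7 120.1] [253.4 195.5]
```

View pics/w19.png

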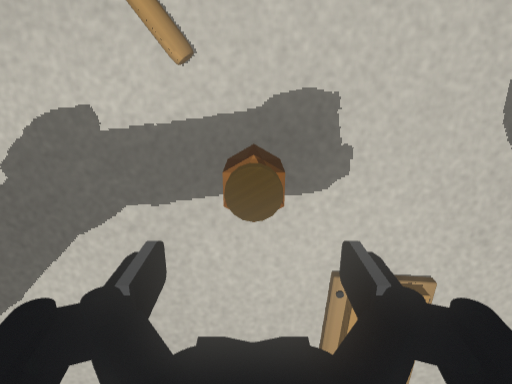

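Call:
carry_out(commands=[[[0,0,40,0,0,0,84],[0,0,40,0,0,0,84],[0,0,38,0,0,0,84],[0,0,0,0,0,0,84],[0,0,0,0,0,0,40],[0,0,0,0,0,0,40],[0,0,0,0,0,0,40],[0,0,0,0,0,0,40]]])

```text
time: 19.68
tcp_pos: [445.6, 229.3, 32.0]
orientation: [0.001, 0.712, 0.702, 0.003]
force: [-0.6, -0.9, 7.6]
width: 49.2
```

Call:
carry_out(commands=[[[0,0,0,0,0,0,40],[0,0,0,0,0,0,40]]])

```text
time: 19.85
tcp_pos: [445.6, 229.3, 32.0]
orientation: [0.001, 0.712, 0.702, 0.003]
force: [-0.4, -0.8, 7.5]
width: 49.2
```

Call:
carry_out(commands=[[[0,0,-15,0,0,0,40],[0,0,-25,0,0,0,40],[0,0,-25,0,0,0,40],[0,0,-20,0,0,3.9,40],[0,0,0,0,0,0,40],[0,0,0,0,0,0,40]]])

```text
time: 20.35
tcp_pos: [444.2, 229.3, 115.9]
orientation: [0.0, 0.735, 0.679, 0.002]
force: [-0.1, 0.4, -3.3]
width: 49.4
```

```bash
python3 - <<'E'
from h import *
info();d=shot('wrist','w20');print(to([*r2w(0,58),114]))
E
```

```text
t 20.4 tcp [444.2 229.3 115.9] rack [-145.2  255.2] yawY -4.54 tilt [0. 0.] F [-0.1  0.4 -3.3] w 49.4
[-197.1  145.6    0.5]
```

View pics/w20.png

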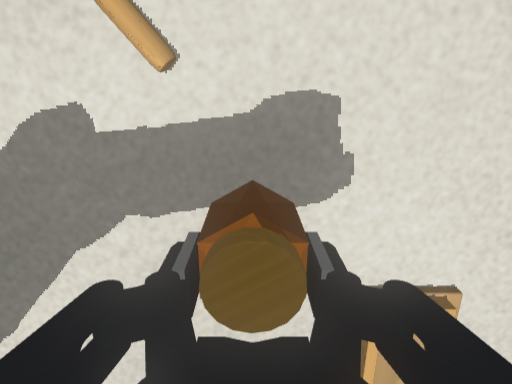

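Call:
carry_out(commands=[[[-32.8,24.2,-2,0,0,0.2,40],[-32.8,24.2,0,0,0,0,40],[-32.8,24.2,0,0,0,0,40],[-32.8,24.2,0,0,0,0,40],[-32.8,24.2,0,0,0,0,40],[-32.8,24.2,0,0,0,0,40],[0,0,0,0,0,0,40],[0,0,0,0,0,0,40]]])

```text
time: 21.07
tcp_pos: [571.8, 15.8, 114.7]
orientation: [0.0, 0.739, 0.674, -0.001]
force: [-0.4, 0.6, -3.2]
width: 49.1
```

Call:
carry_out(commands=[[[0,0,0,0,0,0,40],[0,0,0,0,0,0,40]]])

```text
time: 21.23
tcp_pos: [570.4, 22.2, 114.7]
orientation: [-0.002, 0.735, 0.678, -0.001]
force: [0.2, 0.7, -1.4]
width: 48.5
```

```bash
python3 - <<'E'
from h import *
info();d=shot('wrist','w21');print(to([*r2w(0,58),114]))
cv2.imwrite('pics/z21.png',cv2.resize(d['frame'][30:200,160:350,::-1],None,fx=3.5,fy=3.5,interpolation=0))
E
```

```text
t 21.2 tcp [570.4  22.2 114.7] rack [-2.5 59.2] yawY -4.69 tilt [-0.  0.] F [ 0.2  0.7 -1.4] w 48.5
[-1.4  2.3  1. ]
```

View pics/z21.png

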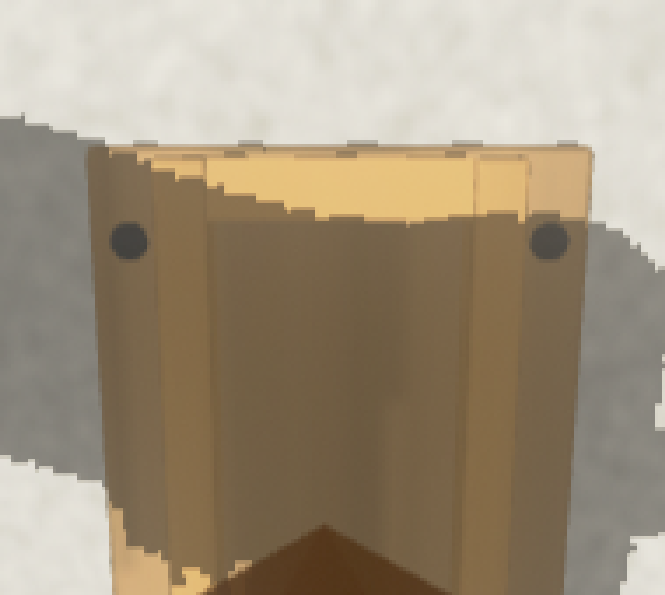

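Call:
carry_out(commands=[[[-1,2.9,0,0,0,0,40],[0,0,0,0,0,0,40],[0,0,0,0,0,0,40],[0,0,0,0,0,0,40]]])

```text
time: 21.62
tcp_pos: [574.5, 19.5, 115.9]
orientation: [0.0, 0.736, 0.677, 0.0]
force: [-0.5, -0.4, -2.4]
width: 49.1
```

```bash
python3 - <<'E'
from h import *
info();d=shot('wrist','w22')
cv2.imwrite('pics/z22.png',cv2.resize(d['frame'][30:200,160:350,::-1],None,fx=3.5,fy=3.5,interpolation=0))
E
```

```text
t 21.6 tcp [574.5  19.5 115.9] rack [ 1.9 56.8] yawY -4.78 tilt [0. 0.] F [-0.5 -0.4 -2.4] w 49.1
```

View pics/z22.png

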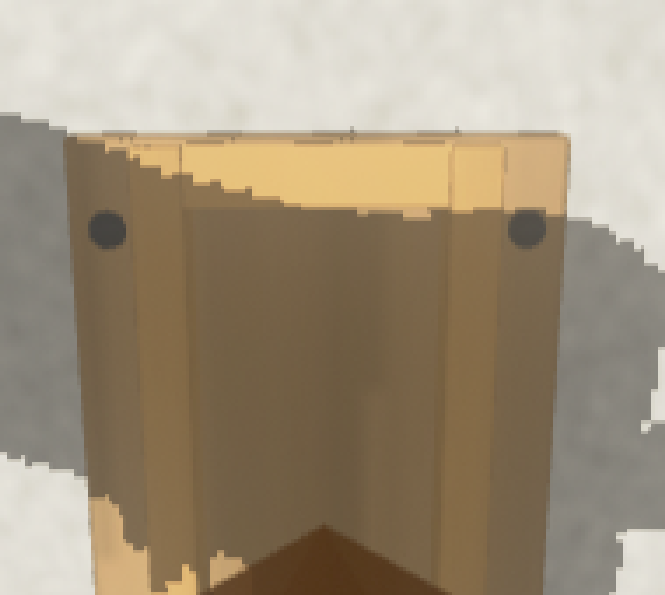

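Call:
carry_out(commands=[[[0,-1.5,0,0,0,0,40],[0,0,0,0,0,0,40],[0,0,0,0,0,0,40],[0,0,25,0,0,0,40],[0,0,15,0,0,0,40],[0,0,10,0,0,0,40],[0,0,0,0,0,0,40],[0,0,0,0,0,0,40]]])

```text
time: 22.33
tcp_pos: [573.1, 19.0, 65.6]
orientation: [-0.0, 0.736, 0.677, -0.0]
force: [0.4, -0.0, -1.7]
width: 48.7
```

```bash
python3 - <<'E'
from h import *
info();d=shot('wrist','w23')
cv2.imwrite('pics/z23.png',cv2.resize(d['frame'][30:200,160:350,::-1],None,fx=3.5,fy=3.5,interpolation=0))
E
```

```text
t 22.3 tcp [573.1  19.   65.6] rack [ 0.5 56.2] yawY -4.84 tilt [-0. -0.] F [ 0.4 -0.  -1.7] w 48.7
```

View pics/z23.png

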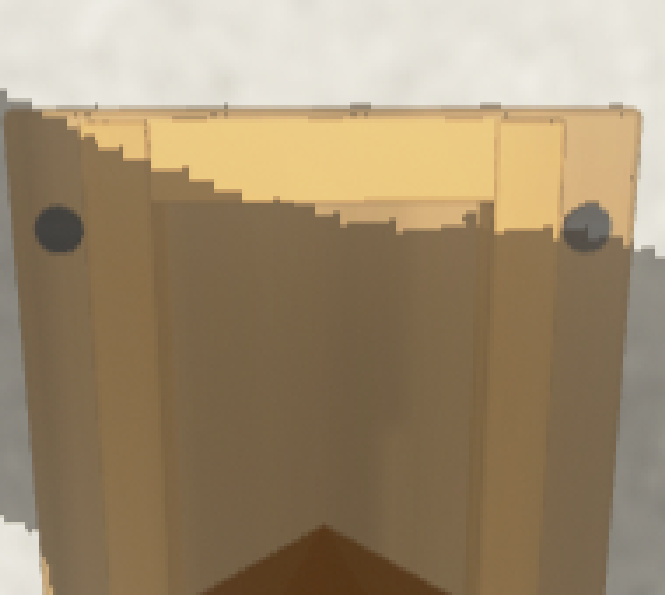

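Call:
carry_out(commands=[[[0,0,6,0,0,0,40],[0,0,4,0,0,0,40],[0,0,4,0,0,0,40],[0,0,3,0,0,0,40],[0,0,0,0,0,0,40]]])

```text
time: 22.8
tcp_pos: [572.6, 19.2, 48.1]
orientation: [-0.0, 0.736, 0.677, -0.001]
force: [0.1, 0.2, -2.9]
width: 49.1
```

Call:
carry_out(commands=[[[0,0,2,0,0,0,40],[0,0,2,0,0,0,40],[0,0,0,0,0,0,40]]])

```text
time: 23.05
tcp_pos: [572.9, 19.2, 44.5]
orientation: [-0.0, 0.736, 0.677, -0.0]
force: [0.2, -0.0, -2.9]
width: 49.3
```

```bash
python3 - <<'E'
from h import *
info()
E
```

```text
t 23.1 tcp [572.9  19.2  44.5] rack [ 0.3 56.3] yawY -4.83 tilt [-0. -0.] F [ 0.2 -0.  -2.9] w 49.3
```

Call:
carry_out(commands=[[[0,0,1.5,0,0,0,40],[0,0,0,0,0,0,40]]])

```text
time: 23.22
tcp_pos: [573.1, 19.1, 44.2]
orientation: [-0.0, 0.736, 0.677, 0.0]
force: [-1.1, -0.0, 3.4]
width: 49.0
```

Call:
carry_out(commands=[[[0,0,1,0,0,0,40],[0,0,0,0,0,0,40]]])

```text
time: 23.38
tcp_pos: [573.1, 19.1, 44.1]
orientation: [-0.0, 0.736, 0.677, 0.0]
force: [-4.4, 0.9, 10.1]
width: 49.3
```

Call:
carry_out(commands=[[[0,0,-1,0,0,0,40],[0,0,0,0,0,0,84],[0,0,0,0,0,0,84],[0,0,0,0,0,0,84],[0,0,0,0,0,0,84],[0,0,-30,0,0,0,84],[0,0,-35,0,0,0,84],[0,0,-40,0,0,0,84]]])

```text
time: 24.05
tcp_pos: [571.8, 19.2, 147.8]
orientation: [-0.001, 0.736, 0.677, -0.002]
force: [0.8, 1.4, -0.5]
width: 83.9
```

Call:
carry_out(commands=[[[0,0,-40,0,0,0,84],[-25,0,-20,0,0,0,84],[-25,0,0,0,0,0,84],[-25,0,0,0,0,0,84],[0,0,0,0,0,0,84]]])

```text
time: 24.47
tcp_pos: [565.9, -63.2, 209.6]
orientation: [0.003, 0.739, 0.673, -0.001]
force: [-0.3, -1.8, 0.7]
width: 84.1
```

```bash
python3 - <<'E'
from h import *
info();d=shot('wrist','w24');t=shot('top','t24');s=shot('side','s24')
cv2.imwrite('pics/z24.png',cv2.resize(s['frame'][140:270,150:310,::-1],None,fx=4,fy=4,interpolation=2))
E
```

```text
t 24.5 tcp [565.9 -63.2 209.6] rack [  0.  -26.3] yawY -5.38 tilt [ 0. -0.] F [-0.3 -1.8  0.7] w 84.1
```

View pics/w24.png

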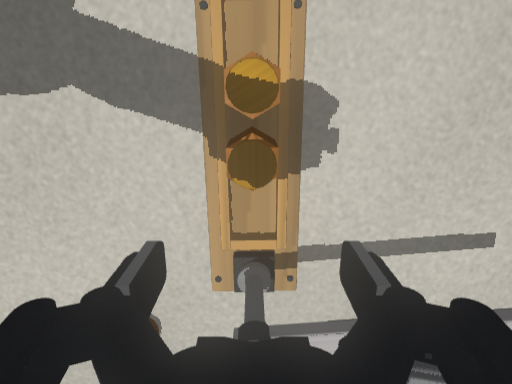

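View pics/z24.png

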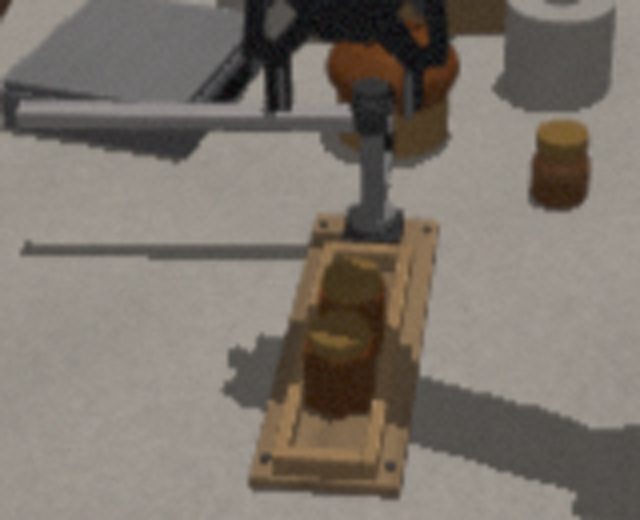

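View pics/t24.png

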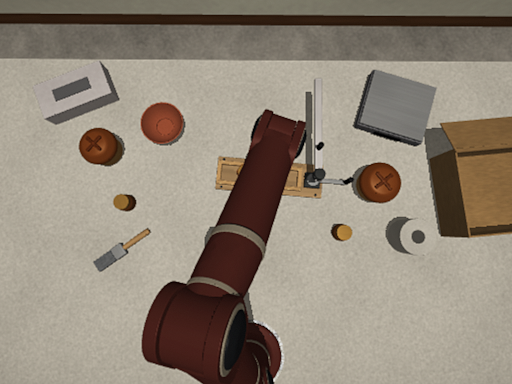

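```bash
python3 - <<'E'
from h import *
info();d=load('t24');s=load('s24')
print(onz(d,320,145,187),w2r(onz(d,320,145,187)))
p=r2w(80,-165+5); print(p,to([*p,230]))
# bar tip direction
a=onz(d,318.5,80,143);print(w2r(a))
cv2.imwrite('pics/z24b.png',cv2.resize(d['frame'][70:200,270:370,::-1],None,fx=5,fy=4.6,interpolation=2))
E
```

```text
t 24.6 tcp [566.7 -54.9 208. ] rack [  0.2 -18. ] yawY -4.84 tilt [-0.  0.] F [-0.7 -0.5  0.1] w 84.0
[ 629.2 -199.6  187. ] [  74.3 -157.1]
[ 634.6 -203. ] [-141.7   80.2  -22.2]
[ 285.4 -146.8]
```

View pics/z24b.png

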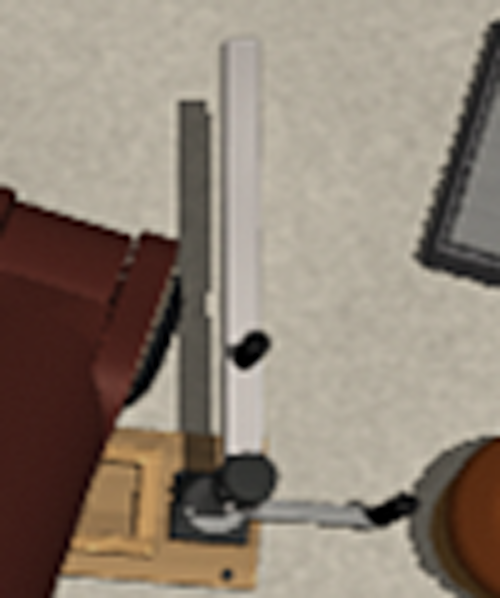

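Call:
carry_out(commands=[[[-20,12,-20,0,0,0.1,50],[-30,17,-15,0,0,0,50],[-30,17,0,0,0,0,50],[-30,17,0,0,0,0,50],[-30,16,0,0,0,0,50],[0,0,0,0,0,0,50],[0,0,0,0,0,0,50],[0,0,0,0,0,0,50]]])

```text
time: 25.28
tcp_pos: [633.9, -199.3, 242.3]
orientation: [-0.001, 0.736, 0.677, 0.0]
force: [0.5, -0.0, -0.6]
width: 49.9
```

```bash
python3 - <<'E'
from h import *
info();d=shot('wrist','w25');print(proj(d,[634,-204,187]))
E
```

```text
t 25.3 tcp [ 633.9 -199.3  242.3] rack [  79.  -156.4] yawY -4.79 tilt [-0.  0.] F [ 0.5 -0.  -0.6] w 49.9
[253.5 214.2]
```

View pics/w25.png

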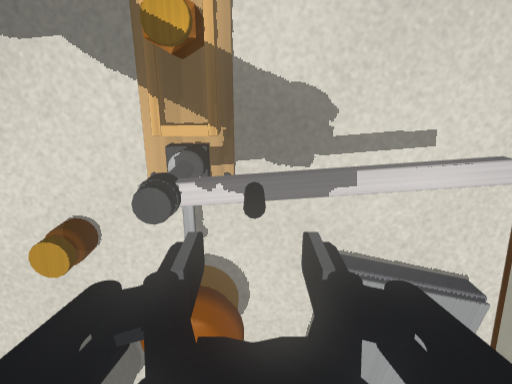

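```bash
python3 - <<'E'
from h import *
d=load('w25');q=onz(d,254,205,187);print(q,w2r(q),to([q[0],q[1],157]))
E
```

```text
[ 634.90259637 -197.29368375  187.        ] [  79.79576811 -154.31942286] [ 1.28615314  0.94632969 85.58056442]
```

Call:
carry_out(commands=[[[0,1,30,0,0,0,50],[0,0,30,0,0,0,50],[0,0,24,0,0,0,50],[0,0,0,0,0,0,10],[0,0,0,0,0,0,10],[0,0,0,0,0,0,10],[0,0,0,0,0,0,10],[0,0,0,0,0,0,10]]], force=50)

```text
time: 26.0
tcp_pos: [634.9, -200.8, 161.0]
orientation: [0.0, 0.737, 0.676, 0.001]
force: [-1.9, 3.0, 1.8]
width: 14.5
```

```bash
python3 - <<'E'
from h import *
info();d=shot('wrist','w26')
E
```

```text
t 26.0 tcp [ 634.9 -200.8  161. ] rack [  80.1 -157.8] yawY -4.87 tilt [0. 0.] F [-1.9  3.   1.8] w 14.5
```

View pics/w26.png

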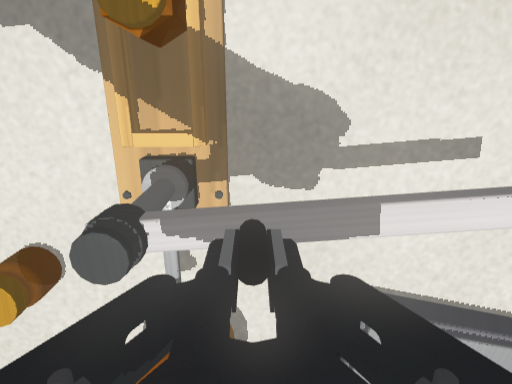

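Call:
carry_out(commands=[[[10.3,-1.6,0,0,0,0,10],[10,-2.9,0,0,0,0,10],[9.5,-4.2,0,0,0,0,10],[8.9,-5.4,0,0,0,0,10],[8.1,-6.5,0,0,0,0,10],[7.2,-7.5,0,0,0,0,10]]])

```text
time: 26.55
tcp_pos: [617.6, -144.7, 161.4]
orientation: [0.006, 0.736, 0.677, 0.005]
force: [8.8, 1.3, -3.7]
width: 13.9
```

Call:
carry_out(commands=[[[6.2,-8.4,0,0,0,0,10],[5,-9.1,0,0,0,0,10],[3.8,-9.7,0,0,0,0,10],[2.5,-10.1,0,0,0,0,10],[1.2,-10.3,0,0,0,0,10],[0,-5,0,0,0,0,10],[0,0,0,0,0,0,10]]])

```text
time: 27.13
tcp_pos: [563.9, -109.1, 160.6]
orientation: [-0.005, 0.734, 0.68, 0.008]
force: [2.8, 18.0, 2.9]
width: 11.9
```

```bash
python3 - <<'E'
from h import *
info();d=shot('wrist','w27');info()
E
```

```text
t 27.1 tcp [ 563.9 -109.1  160.6] rack [  1.8 -72.3] yawY -4.38 tilt [0. 0.] F [ 2.8 18.   2.9] w 11.9
t 27.2 tcp [ 563.9 -109.1  160.4] rack [  1.8 -72.2] yawY -4.38 tilt [0. 0.] F [ 1.7 17.8  3.6] w 12.4
```

View pics/w27.png

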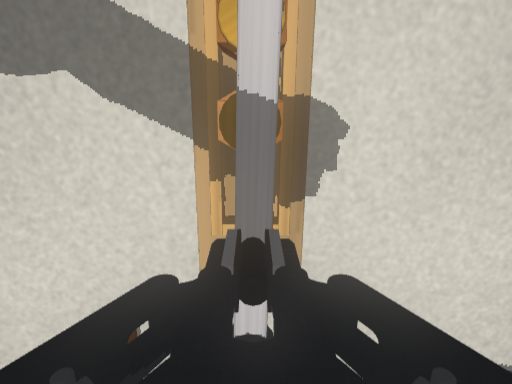

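Call:
carry_out(commands=[[[0,0,0,0,0,0,30],[0,0,0,0,0,0,30],[-6,0,0,0,0,0,30],[-6,0,0,0,0,0,30],[0,0,0,0,0,0,30]]])

```text
time: 27.6
tcp_pos: [558.8, -138.5, 159.8]
orientation: [0.002, 0.739, 0.674, -0.001]
force: [-0.3, 0.1, -0.3]
width: 29.7
```

```bash
python3 - <<'E'
from h import *
info();d=shot('wrist','w28');info()
E
```

```text
t 27.6 tcp [ 558.8 -138.5  159.8] rack [  -0.9 -101.9] yawY -5.21 tilt [ 0. -0.] F [-0.3  0.1 -0.3] w 29.7
t 27.6 tcp [ 558.9 -137.4  159.6] rack [  -0.9 -100.8] yawY -5.17 tilt [ 0. -0.] F [-0.6 -0.  -0.2] w 30.0
```

View pics/w28.png

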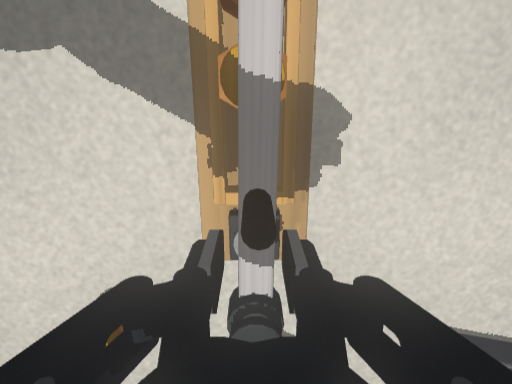

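Call:
carry_out(commands=[[[0,0,0,0,0,0,30],[0,0,0,0,0,0,30],[0,0,0,0,0,0,30]]])

```text
time: 27.9
tcp_pos: [559.3, -134.4, 159.2]
orientation: [-0.0, 0.737, 0.676, -0.0]
force: [-0.4, -0.2, 0.1]
width: 30.2
```

```bash
python3 - <<'E'
from h import *
info();d=shot('wrist','w29');
q=onz(d,258,225,187);print(q,w2r(q), to([*r2w(0.8,-86),160]))
E
```

```text
t 27.9 tcp [ 559.3 -134.4  159.2] rack [ -0.7 -97.9] yawY -4.93 tilt [-0.  0.] F [-0.4 -0.2  0.1] w 30.2
[ 563.6 -110.   187. ] [  1.6 -73.1] [11.8  1.5 -0.8]
```

View pics/w29.png

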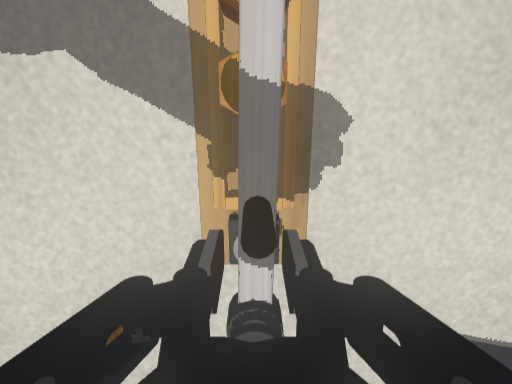

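Call:
carry_out(commands=[[[6,1.5,0,0,0,0,30],[6,0,0,0,0,0,30],[0,0,0,0,0,0,30],[0,0,0,0,0,0,30],[0,0,0,0,0,0,10],[0,0,0,0,0,0,10],[0,0,0,0,0,0,10]]])

```text
time: 28.53
tcp_pos: [562.2, -122.5, 159.5]
orientation: [0.0, 0.737, 0.676, 0.0]
force: [1.1, 0.6, 0.2]
width: 14.2
```

```bash
python3 - <<'E'
from h import *
info();d=shot('wrist','w30')
E
```

```text
t 28.5 tcp [ 562.2 -122.5  159.5] rack [  1.2 -85.7] yawY -4.92 tilt [0. 0.] F [1.1 0.6 0.2] w 14.2
```

View pics/w30.png

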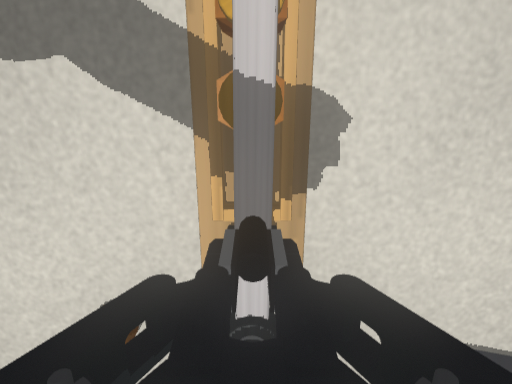

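Call:
carry_out(commands=[[[0,-2,0,0,0,0,10],[0,-1,0,0,0,0,10],[0,0,0,0,0,0,10],[0,0,0,0,0,0,10]]])

```text
time: 28.92
tcp_pos: [561.0, -122.4, 159.6]
orientation: [0.002, 0.736, 0.676, 0.001]
force: [5.0, -0.3, -1.5]
width: 14.0
```

```bash
python3 - <<'E'
from h import *
info()
E
```

```text
t 28.9 tcp [ 561.  -122.4  159.6] rack [ -0.  -85.8] yawY -4.86 tilt [ 0. -0.] F [ 5.  -0.3 -1.5] w 14.0
```

Call:
carry_out(commands=[[[0,0,8,0,0,0,10],[0,0,8,0,0,0,10],[0,0,8,0,0,0,10],[0,0,8,0,0,0,10],[0,0,0,0,0,0,10]]])

```text
time: 29.33
tcp_pos: [560.9, -122.5, 126.0]
orientation: [0.002, 0.737, 0.676, 0.001]
force: [7.1, 0.7, -2.5]
width: 14.2
```

```bash
python3 - <<'E'
from h import *
info();s=shot('side','s31')
cv2.imwrite('pics/z31.png',cv2.resize(s['frame'][140:270,180:310,::-1],None,fx=4.5,fy=4.5,interpolation=2))
E
```

```text
t 29.3 tcp [ 560.9 -122.5  126. ] rack [ -0.1 -85.8] yawY -4.89 tilt [ 0. -0.] F [ 7.1  0.7 -2.5] w 14.2
```

View pics/z31.png

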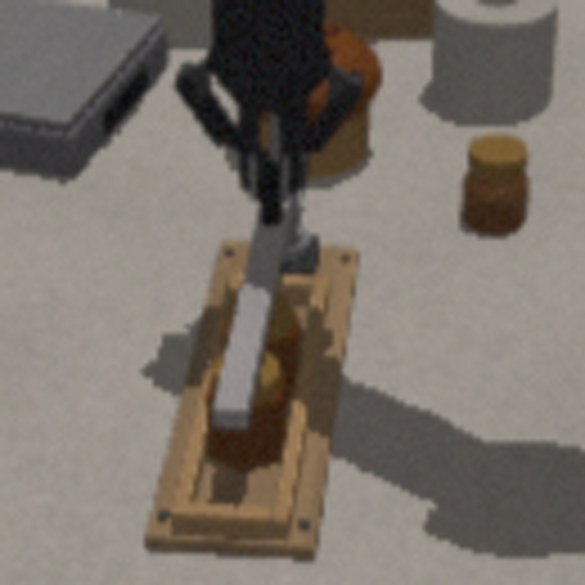

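Call:
carry_out(commands=[[[0,0,2,0,0,0,10],[0,0,2,0,0,0,10],[0,0,2,0,0,0,10],[0,0,0,0,0,0,10]]])

```text
time: 29.72
tcp_pos: [561.0, -122.5, 121.0]
orientation: [0.002, 0.737, 0.676, 0.001]
force: [7.2, 0.2, -0.2]
width: 14.2
```

Call:
carry_out(commands=[[[0,0,2,0,0,0,10],[0,0,2,0,0,0,10],[0,0,0,0,0,0,10]]])

```text
time: 29.97
tcp_pos: [561.0, -122.4, 117.1]
orientation: [0.002, 0.737, 0.676, 0.001]
force: [7.4, 1.2, 1.5]
width: 14.5
```

Call:
carry_out(commands=[[[0,0,1.5,0,0,0,10],[0,0,0,0,0,0,10]]])

```text
time: 30.13
tcp_pos: [561.0, -122.5, 115.7]
orientation: [0.002, 0.737, 0.676, 0.001]
force: [6.1, 0.4, 2.4]
width: 13.9
```

Call:
carry_out(commands=[[[0,0,1.5,0,0,0,10],[0,0,0,0,0,0,10]]])

```text
time: 30.3
tcp_pos: [561.0, -122.5, 114.9]
orientation: [0.002, 0.737, 0.676, 0.001]
force: [5.9, 1.8, 5.6]
width: 13.8
```

Call:
carry_out(commands=[[[0,0,1.5,0,0,0,10],[0,0,0,0,0,0,10]]])

```text
time: 30.47
tcp_pos: [561.0, -122.5, 114.8]
orientation: [0.002, 0.737, 0.676, 0.002]
force: [2.8, 1.4, 13.9]
width: 14.6
```

Call:
carry_out(commands=[[[0,0,0,0,0,0,40],[0,0,0,0,0,0,40],[0,0,-30,0,0,0,40],[0,0,-40,0,0,0,40],[0,0,-40,0,0,0,40],[0,0,0,0,0,0,40],[0,0,0,0,0,0,40]]])

```text
time: 31.05
tcp_pos: [558.3, -123.6, 223.7]
orientation: [0.001, 0.737, 0.675, 0.0]
force: [-1.5, 0.8, -0.1]
width: 39.9
```

```bash
python3 - <<'E'
from h import *
info();d=shot('wrist','w32');t=shot('top','t32');s=shot('side','s32')
cv2.imwrite('pics/z32.png',cv2.resize(s['frame'][140:270,180:310,::-1],None,fx=4.5,fy=4.5,interpolation=2))
E
```

```text
t 31.1 tcp [ 558.3 -123.6  223.7] rack [ -2.6 -87.1] yawY -5.03 tilt [ 0. -0.] F [-1.5  0.8 -0.1] w 39.9
```

View pics/w32.png

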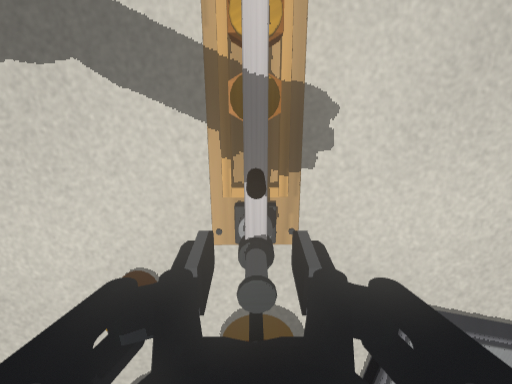

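View pics/z32.png

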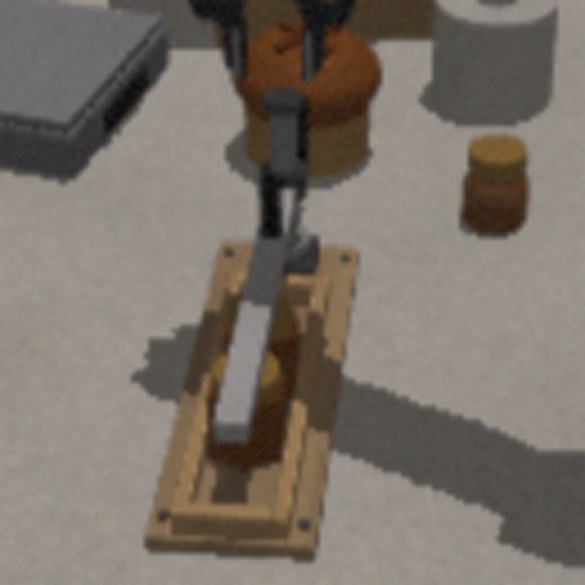

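```bash
python3 - <<'E'
from h import *
info();s=load('s32')
Z=lambda p:((np.array(p)-[180,140]+.5)*4.5-.5).round(1)
for z in (94,78): print(z,[Z(proj(s,[*r2w(x,131),z])) for x in (-11,11)])
t=load('t32')
a=r2w(0,-165-105); print('knob',a,to([*a,200]))
E
```

```text
t 31.2 tcp [ 556.8 -122.1  220.5] rack [ -4.2 -85.7] yawY -4.97 tilt [-0.  0.] F [-0.1  0.1 -1. ] w 39.9
94 [array([246.8, 425.3]), array([211.6, 423.2])]
78 [array([247.4, 445.3]), array([212.5, 443.2])]
knob [ 545.9 -306. ] [-184.2    5.2   20.3]
```

Call:
carry_out(commands=[[[-37,1,0,0,0,-0.2,50],[-37,1,0,0,0,0,50],[-37,1,0,0,0,0,50],[-37,1,0,0,0,0,50],[-37,1,0,0,0,0,50],[0,0,30,0,0,0,50],[0,0,20,0,0,0,50],[0,0,0,0,0,0,50]]])

```text
time: 31.87
tcp_pos: [544.1, -305.3, 165.8]
orientation: [-0.007, 0.736, 0.676, -0.002]
force: [-1.2, 1.2, -1.0]
width: 49.9
```

Call:
carry_out(commands=[[[0,0,0,0,0,0,50],[0,0,0,0,0,0,50]]])

```text
time: 32.03
tcp_pos: [548.7, -306.8, 172.7]
orientation: [-0.0, 0.735, 0.678, -0.0]
force: [1.1, 0.0, -0.5]
width: 49.9
```

```bash
python3 - <<'E'
from h import *
info();d=shot('wrist','w33');print(proj(d,[545.9,-306,106]),to([545.9,-308,72]))
E
```

```text
t 32.0 tcp [ 548.7 -306.8  172.7] rack [   2.8 -270.6] yawY -4.69 tilt [-0.  0.] F [ 1.1  0.  -0.5] w 49.9
[248.8 201.2] [ -1.1  -3.2 101.6]
```

View pics/w33.png

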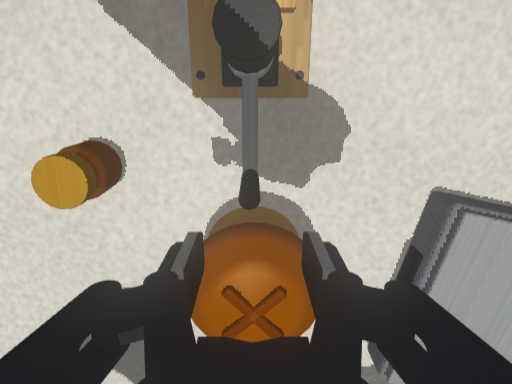

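Call:
carry_out(commands=[[[-1,-3,30,0,0,0,50],[0,0,35,0,0,0,50],[0,0,32,0,0,0,50],[0,0,0,0,0,0,10],[0,0,0,0,0,0,10],[0,0,0,0,0,0,10],[0,0,0,0,0,0,10],[0,0,0,0,0,0,10]]], force=30)

```text
time: 32.75
tcp_pos: [545.9, -308.7, 78.1]
orientation: [0.001, 0.736, 0.677, 0.0]
force: [-1.5, 1.0, 1.7]
width: 14.7
```

```bash
python3 - <<'E'
from h import *
info();d=shot('wrist','w34')
E
```

```text
t 32.8 tcp [ 545.9 -308.7   78.1] rack [   0.3 -272.6] yawY -4.73 tilt [ 0. -0.] F [-1.5  1.   1.7] w 14.7
```

View pics/w34.png

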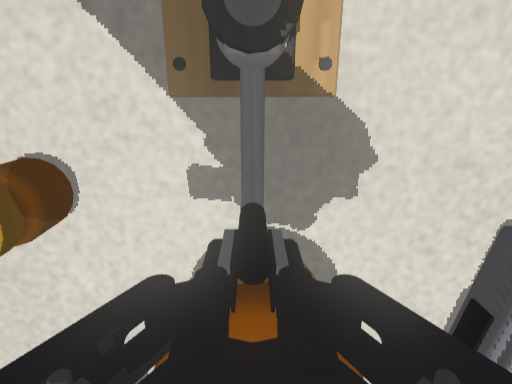

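Call:
carry_out(commands=[[[0.8,-13,0,0,0,7.1,10],[0.8,-13,0,0,0,7.1,10],[0.8,-13,0,0,0,7.1,10],[0.8,-13,0,0,0,7.1,10]]])

```text
time: 33.13
tcp_pos: [497.5, -292.5, 78.0]
orientation: [0.002, 0.881, 0.474, 0.001]
force: [-0.3, 1.6, 2.5]
width: 14.8
```

```bash
python3 - <<'E'
from h import *
info();q=w2r(robot.sense()['tcp_pos'])-[0,-165];print(np.linalg.norm(q),np.arctan2(-q[0],-q[1]))
E
```

```text
t 33.1 tcp [ 497.5 -292.5   78. ] rack [ -49.4 -260.5] yawY -33.43 tilt [ 0. -0.] F [-0.3  1.6  2.5] w 14.8
107.49833363129618 0.47703373695829165
```

Tracking well, so I'll continue.

Call:
carry_out(commands=[[[0.8,-13,0,0,0,7.1,10],[0.8,-13,0,0,0,7.1,10],[0.8,-13,0,0,0,7.1,10],[0.8,-13,0,0,0,7.1,10]]])

```text
time: 33.47
tcp_pos: [461.3, -254.9, 77.9]
orientation: [0.002, 0.97, 0.243, 0.001]
force: [-2.4, -0.1, 4.6]
width: 14.9
```

Call:
carry_out(commands=[[[0.8,-13,0,0,0,7.1,10],[0.8,-13,0,0,0,7.1,10],[0.8,-13,0,0,0,7.1,10],[0,0,0,0,0,0,10]]])

```text
time: 33.8
tcp_pos: [448.1, -215.2, 77.9]
orientation: [-0.0, 0.998, 0.061, -0.0]
force: [-6.9, 0.2, 8.9]
width: 14.9
```

```bash
python3 - <<'E'
from h import *
info();q=w2r(robot.sense()['tcp_pos'])-[0,-165];print(np.linalg.norm(q),np.arctan2(-q[0],-q[1]))
E
```

```text
t 33.8 tcp [ 448.1 -215.2   77.9] rack [-104.9 -187.5] yawY -82.96 tilt [-0.  0.] F [-6.9  0.2  8.9] w 14.9
107.32600439886322 1.3595426830146995
```

Call:
carry_out(commands=[[[1.5,-12,0,0,0,5,10],[0,-4,0,0,0,0,10],[0,0,0,0,0,0,10],[0,0,0,0,0,0,10]]])

```text
time: 34.13
tcp_pos: [447.4, -201.4, 77.8]
orientation: [0.0, 1.0, 0.018, -0.0]
force: [-8.1, 1.3, 11.8]
width: 14.9
```

```bash
python3 - <<'E'
from h import *
info();q=w2r(robot.sense()['tcp_pos'])-[0,-165];print(np.linalg.norm(q),np.arctan2(-q[0],-q[1]))
E
```

```text
t 34.1 tcp [ 447.4 -201.4   77.8] rack [-106.7 -173.7] yawY -87.92 tilt [-0. -0.] F [-8.1  1.3 11.8] w 14.9
107.07290687805273 1.4891338754331342
```

Call:
carry_out(commands=[[[0.5,-3,0,0,0,0,10],[0,0,0,0,0,0,10]]])

```text
time: 34.3
tcp_pos: [447.5, -200.3, 77.9]
orientation: [0.002, 1.0, 0.017, -0.0]
force: [-8.4, -3.2, 9.0]
width: 14.8
```

Call:
carry_out(commands=[[[0.5,-2,0,0,0,0,10],[0,0,0,0,0,0,10]]])

```text
time: 34.47
tcp_pos: [447.5, -200.2, 77.9]
orientation: [0.004, 1.0, 0.016, -0.0]
force: [-8.6, -5.8, 5.7]
width: 14.9
```

Call:
carry_out(commands=[[[0,0,0,0,0,0,40],[0,0,0,0,0,0,40],[0,0,-30,0,0,0,40],[0,0,-40,0,0,0,40],[0,0,-40,0,0,0,40],[0,0,-30,0,0,0,40],[0,0,0,0,0,0,40]]])

```text
time: 35.05
tcp_pos: [454.4, -197.6, 222.3]
orientation: [0.003, 1.0, 0.02, 0.007]
force: [-0.2, -1.2, 0.4]
width: 40.2
```

Call:
carry_out(commands=[[[0,35,0,0,0,0,60],[0,35,0,0,0,0,60],[0,35,0,0,0,0,60],[0,35,0,0,0,0,60],[0,0,0,0,0,0,60],[0,0,0,0,0,0,60],[0,0,0,0,0,0,60],[0,0,0,0,0,0,60]]])

```text
time: 35.72
tcp_pos: [456.6, -333.2, 215.6]
orientation: [-0.001, 1.0, 0.02, 0.0]
force: [-0.1, 0.1, 0.3]
width: 59.8
```

```bash
python3 - <<'E'
from h import *
info();d=shot('wrist','w35');t=shot('top','t35');s=shot('side','s35')
cv2.imwrite('pics/z35.png',cv2.resize(s['frame'][140:270,180:310,::-1],None,fx=4.5,fy=4.5,interpolation=2))
cv2.imwrite('pics/z35t.png',cv2.resize(t['frame'][140:250,205:345,::-1],None,fx=5.5,fy=5.4,interpolation=2))
print(r2w(-105,-165))
E
```

```text
t 35.7 tcp [ 456.6 -333.2  215.6] rack [ -86.8 -304.3] yawY -87.67 tilt [0. 0.] F [-0.1  0.1  0.3] w 59.8
[ 449.9 -192.8]
```

View pics/t35.png

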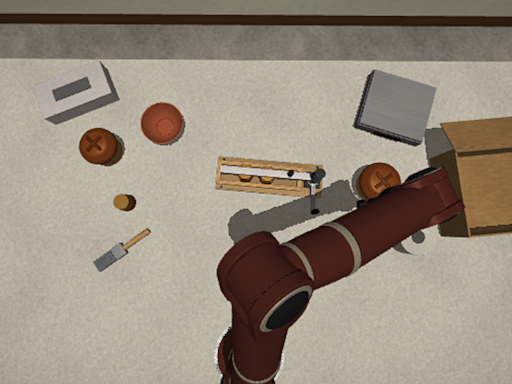

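View pics/z35.png

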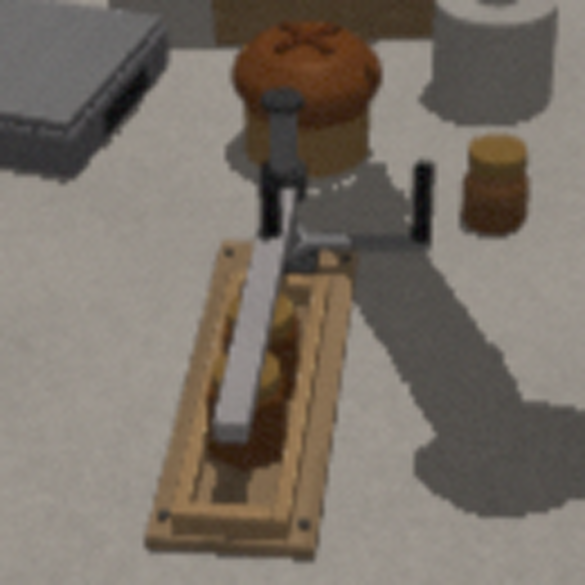

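View pics/z35t.png

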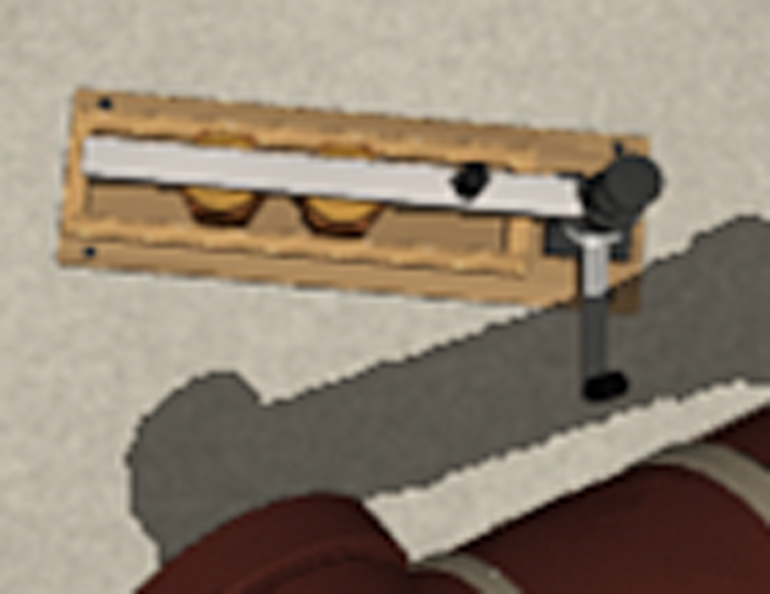

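```bash
python3 - <<'E'
from h import *
d=load('t35');P=lambda x,y:(205+(x+.5)/5.5-.5,140+(y+.5)/5.4-.5)
for n,p,z in [('knob',(612,384),106),('cap',(632,183),163),('tip',(86,155),94),('handle',(475,175),138)]:
    q=onz(d,*P(*p),z); print(n,q,w2r(q))
s=robot.sense(); print(s['time'],s['joint_velocities'].round(3))
E
```

```text
knob [ 448.07498733 -199.35113361  106.        ] [-106.23502758 -171.67832997]
cap [ 551.722444   -201.36471788  163.        ] [  -2.77110712 -165.19242531]
tip [577.0434513   90.22994216  94.        ] [ -1.42807613 127.49648025]
handle [ 559.62031194 -122.24649856  138.        ] [ -1.38262555 -85.69311044]
35.8667 [ 0.005  0.003  0.006 -0.003  0.001 -0.001 -0.002]
```

```bash
python3 -c "
from cell import robot
print(robot.close_job())"
```

```text
the job is handed in; nothing more can be done
None
```

The job is done and handed in at about 36 s of the 210 s allowed. Only two hexagonal jars were on the table, and both are now clamped in the rack.

**What I did, in order:**
- Turned the clamp lever back to its open stop.
- Lifted the bar about 40 mm and swung it to the far side, about 1.5 rad.
- Stood both jars upright in the slot, flats along the rails, with their centres about 71 mm apart.
- Swung the bar straight back to its stop and lowered it onto the lids.
- Turned the lever to its locked stop and moved the arm clear.

**Last checks:**
- **Jars:** each one touched down at the height expected for the slot floor. The pictures show their flats along the rails.
- **Bar:** the final top view shows it straight over the row. In the side view its tip is at the height expected for resting on seated lids, and it met firm contact there.
- **Lever:** the angle measured about 1.5 rad, which is the locked stop, and the force rose with no further movement.
- **Everything else:** the loaves, bowl, brush and paper roll look unmoved, and so do the round jars. In the last top view the arm partly covered the right-hand loaf, round jar and paper roll.

**What disagreed:**
- **Bar grip:** on the way back the grip drifted to the edge of the handle, with about 18 N sideways. I let go and regripped before lowering.
- **Rack position:** the top camera and the wrist camera differed by about 3 mm across the rack. I aligned the jars using the wrist view.

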